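# Lock and refill the cap feeder

### The arm

A 7-joint arm with a two-finger parallel gripper is mounted at the origin on a cart in front of the work surface, level with it; the furniture and walls round the work are solid. World frame = base frame: x ahead of the robot, y to its left, z up, the work surface at z = 0. Lengths are in m, angles in rad, forces in N, time in s.
With the tool pointing down it reaches from about 0.4 to 0.85 m from the base axis. Payload 10.4 kg.
Tool frame: the origin (TCP) lies at the very end of the fingers, on their centre line; the grasp point (between the pads) lies 19 mm behind it; x points along the fingers, y is the direction in which the jaws open and shut, and the axes are right-handed (so a half turn about x gives the same grasp; the last joint's range is limited). The gripper opens to 85 mm and grips with 20 to 120 N. Pads are 22 mm wide; open, the fingers measure 114 mm over their backs; the gripper's body (76 mm by 85 mm) begins 54 mm behind the grasp point. The pads swing forward as they close: fully open they stand 13 mm farther back than shut.
Start: joints at [-1.137, 0.332, -0.065, 1.46, 0.022, 1.35, -0.088], TCP at [0.276, 0.561, 0.231] pointing down, gripper open.
Joint ranges: [-2.6, 2.6], [-0.5, 2.12], [-1.47, 1.34], [0.16, 2.42], [-1.27, 4.41], [0.06, 2.06], [-2.6, 2.6]. Speed limits (rad/s): [2.22, 2.22, 2.79, 2.79, 3.14, 3.14, 3.14].

### API

Orientations are given as a unit quaternion [x, y, z, w].
In Python, from workcell import monitor, camera, ticket, regions_of gives the robot as it stands.
- The arm moves only by the tool step_arm, never from a script. Its argument "increments" is a list of rows, each a list of 5 numbers: the finger opening in m, from 0 to 0.0854, then the shift along the world's x, y, z in m, then the turn about the world's z in rad. A call has 1 to 12 rows; each row shifts and turns the commanded pose from where the row before left it; what a row does not reach is not made up. A row lasts 1/12 s, in which the tool goes at most 41.7 mm and 7.16 degrees, less where a joint would pass 70% of its speed; a pose out of reach is approached as far as the arm can. A call with a gripper value outside its range is refused whole. The fingers move at their own pace and stop on an object; "force" is the grip in N (left out, the last holds). Time passes only in rows, so rows that do not move let the fingers close. It gives the time, the measured TCP pose, the force and the opening at its end, in the units of the state.
- monitor.get_obs(): the state, without advancing time (a new reading comes with each control period).
- camera(name): name is "side" or "top" or "wrist"; returns a dict with "color" (384x512x3 uint8, red, green, blue), "range_z" (384x512 float32, m along the optical axis (not along the pixel's ray), 0 where there is no reading), "fx", "fy", "cx", "cy" (pixels), "k1" (the pictures are not rectified: a ray, as slopes to the right and down, at radius r is drawn at 1 + k1 r^2 times it, then the intrinsics apply), "cam_to_world" (4x4, takes a point from camera to world coordinates). Camera axes: x right, y up, looking along -z (the intrinsics and any distortion apply to the point x, -y, -z); pixel columns grow to the right and rows downward; lengths in m; the calibration is good to about 2 mm. A picture is of the moment at which its call begins.
- ticket.hand_in(): hands the job in, once; it reports no verdict.
Trained networks look in a picture, given as the dict that the camera call returned (one of the last four; its "shot" number tells which), for a name from the list of things; names that differ only in an ending like _2 or _b are one class to them, and where a whole thing is asked for, a point or a joint stands for the part that bears it (a point fixed in the world has none). Each returns a list of dicts, best first, with "p" (0 to 1); they miss things now and then, are a little off and sometimes report something else, mostly with a low value. They report only what shows in the picture. A call takes as long as a camera call.
- regions_of(picture, query): "region" (384x512 bool, what is visible of it) and "centre" ([row, column] in pixels, amid what is visible of it).
The state is a dict: "clock": time; "joint_pos": joint angles; "joint_velocities": joint speeds; "tau": joint torques, N m; "position": TCP position; "ee_rot": TCP orientation; "ft_force": force on the tool from outside, world axes, zero at the start; "torque": the same for the moment, N m; "grip_width": opening from 0.0 (shut) to 1.0 (fully open).
Only numpy, scipy, OpenCV 4.12 (cv2) and the standard library are available. Lean on these libraries where they do the work, as an engineer would, in place of code of your own. Each camera call takes 0.05 s, during which the arm holds its last target. There are 200 camera calls.

### The job

Refill the bench-top cap feeder. First turn its black knob clockwise (seen from above) until you feel it drop into its hidden notch and the red spring plunger pulls in, and let go of it there; then take the red-handled locking pin out of its blue stand and push it through the hole in the feeder's cover until its collar sits fully home. Next gather all the stray orange caps from the bench into the grey scoop tray with the others, then tip the tray so that every cap ends in the feeder's hopper, and set the empty tray back upright on its black mat; disturb nothing else.

Things in the scene. Friction and masses are not known exactly. Their poses are not given: they have to be found in the camera images.
- feeder: Fixed white machine, 164 x 350 mm, origin under its middle; x to its back, y to its left, z up. Left half (centre y = +90 mm): indexing unit with flat cover (top z = 55 mm), black knob in its middle, 13 mm pin hole in front of it (62 mm from the knob's axis); inside, unseen, a slotted wheel and a cam with one V notch. Right half (centre y = -85 mm): hopper; its front chute reaches x = -102 mm.
- knob_grip (a point): Middle of the knob's grip bar, on the vertical knob axis, 87 mm above the bench. Bar 46 mm long (x axis here), 13 mm thick (y), from 68 to 101 mm above the bench, on a round skirt of 50 mm. The notch lies 0.6 to 2.1 rad CLOCKWISE from above of the start, whatever the bar's angle; an end stop 0.5 rad past it. Also see plunger.
- plunger (a joint): Red plunger tail, 12 mm thick, at the middle of the indexing unit's left side, 20 mm up. In m: 0 on the cam's rim, 0.007 in the notch (tail moved in, to the feeder's -y); cannot be pushed in elsewhere. Knob torque: under 0.1 N m running; dips to a pull of up to 0.4 N m in the last 0.25 rad before the notch; 0.25 to 0.45 N m to climb out. Let go within 0.15 rad, the knob centres itself.
- pin_hole (a point): Centre of the pin hole's mouth in the cover's top face, 55 mm above the bench; hole 13 mm wide, vertical; feeder's axes. Below the 10 mm cover the pin passes a slot of the hidden wheel (top 17 mm below the mouth), lined up only when the plunger has dropped, then a 13 mm hole in the base plate (top 41 mm below the mouth).
- lock_pin: Locking pin, upright, 60 g: steel rod of 10 mm diameter with tapered tip, 48 mm long, then a collar of 22 mm diameter, 4 mm thick, then a red grip of 16 mm diameter, 30 mm tall. Origin at the tip's end, z up towards the grip. It starts with the collar on its stand. Home in the feeder: collar on the cover, origin 48 mm below the pin hole's mouth.
- pin_stand: Fixed blue block, 50 x 50 x 50 mm, with a vertical 13 mm hole in its middle; origin under its centre.
- scoop_tray: Grey tray, 160 g, inside 110 (x) x 84 mm (y), floor 3 mm, walls 30 mm high; front (+x) open, floor ramping up 6 mm over the last 30 mm. Origin under the floor's middle. Handle: black upright plate centred at x = -98 mm, 10 mm thick (x), 46 mm wide (y), z 23 to 69 mm; bridge to the back wall (gap 35 mm) has its top at z = 29 mm. Caps slide out when it is tipped forward over 35 degrees.
- tray_mat: Fixed black rubber mat on which the tray stands, 160 x 220 x 3 mm, origin under its centre.
- hopper_in (a point): Centre of the hopper's inner floor, 14 mm above the bench, with the feeder's axes. The hopper is 110 x 110 mm inside up to 75 mm above the bench, then flares.
- hopper_mouth (a point): Centre of the hopper's flared mouth, 112 mm above the bench, about 150 x 150 mm inside. Mind the black computer tower, 333 mm tall, close behind the feeder's left half.
- cap_0: Orange plastic screw cap with eight flats, 26 mm across flats, 20 mm tall, 15 g; origin at the middle of its underside, z up as it stands. Starts in the scoop tray.
- cap_1: Orange plastic screw cap with eight flats, 26 mm across flats, 20 mm tall, 15 g; origin at the middle of its underside, z up as it stands. Starts in the scoop tray.
- cap_2: Orange plastic screw cap with eight flats, 26 mm across flats, 20 mm tall, 15 g; origin at the middle of its underside, z up as it stands. Starts in the scoop tray.
- cap_3: Orange plastic screw cap with eight flats, 26 mm across flats, 20 mm tall, 15 g; origin at the middle of its underside, z up as it stands. Starts astray on the bench; may be absent.
- cap_4: Orange plastic screw cap with eight flats, 26 mm across flats, 20 mm tall, 15 g; origin at the middle of its underside, z up as it stands. Starts astray on the bench; may be absent.
- cap_5: Orange plastic screw cap with eight flats, 26 mm across flats, 20 mm tall, 15 g; origin at the middle of its underside, z up as it stands. Starts astray on the bench; may be absent.
- cap_6: Orange plastic screw cap with eight flats, 26 mm across flats, 20 mm tall, 15 g; origin at the middle of its underside, z up as it stands. Starts astray on the bench; may be absent.
- timer: Bystander: white bench timer, 68 x 62 x 19 mm. Origin under its centre.
- bottle_white: Bystander: white bottle with blue cap, 54 x 55 x 106 mm. Origin under its centre.
- slide_box: Bystander: flat green slide box, 90 x 156 x 33 mm. Origin under its centre.

How it is judged:
By the outcome, as a careful person would: the job done as asked, in the order asked, and still so for the second after the job is handed in, with the robot touching nothing.
Of cap_3, cap_4, cap_5, cap_6 only 2 to 4 are there at a start; the rules pass over those that are not, and their reading is None.
At some moment in a run one of cap_3, cap_4, cap_5, cap_6 may be knocked a few centimetres aside while the robot is not near it.
It also fails if it takes over 208 s, if anything falls off the work surface, if the arm or the gripper's body presses on something with over 40 N, if the wrist force passes 120 N, or if a joint passes its speed limit or range.

## Working session

There is one attempt and no reset: what is moved stays moved. The work goes in short steps, Python scripts to look and compute and a tool call to move; the robot and the scene stay as the last step left them, time stands still between calls to the robot, and variables do not carry over. Pictures are saved under pics/ and viewed, about 12 in all and at most 16, crops included, and the job is handed in when it is done.

Besides the shell and the picture viewer there is one more tool, called after ">>>" as name(argument=value, ...) on one line, values as JSON. step_arm: Moves the arm, as the interface text tells. Its arguments: {"type":"object","properties":{"increments":{"type":"array"},"force":{"type":"number"}},"required":["increments"]}

```bash
mkdir -p pics; ls
cat > h.py <<'E'
import numpy as np, cv2
from workcell import monitor, camera, ticket, regions_of
def world(p, rc, z=None):
    """pixel rows/cols -> world; with z: intersect the ray with plane z, else use range"""
    rc=np.atleast_2d(np.asarray(rc,float)); f=p
    d=np.stack([(rc[:,1]-f['cx'])/f['fx'],(rc[:,0]-f['cy'])/f['fy']],1); s=d.copy()
    for _ in range(20): s=d/(1+f['k1']*(s**2).sum(1,keepdims=True))
    T=np.asarray(f['cam_to_world']); ray=np.c_[s[:,0],-s[:,1],-np.ones(len(s))]
    if z is None:
        i=np.round(rc).astype(int); t=f['range_z'][i[:,0],i[:,1]][:,None]
        return (ray*t)@T[:3,:3].T+T[:3,3]
    w=ray@T[:3,:3].T
    return T[:3,3]+w*((z-T[2,3])/w[:,2])[:,None]
def save(p,name,crop=None,k=1):
    im=p['color'][...,::-1]
    if crop: im=im[crop[0]:crop[1],crop[2]:crop[3]]
    if k!=1: im=cv2.resize(im,None,fx=k,fy=k,interpolation=cv2.INTER_CUBIC)
    cv2.imwrite('pics/'+name,im)
def cloud(p,region):
    rc=np.argwhere(region&(p['range_z']>0)); return world(p,rc)
E
python3 - <<'E'
from h import *
t=camera('top'); s=camera('side')
save(t,'top0.png',k=1.5); save(s,'side0.png',k=1.5)
o=monitor.get_obs(); print({k:np.round(v,3) for k,v in o.items()})
for n in ['feeder','knob_grip','plunger','lock_pin','pin_stand','scoop_tray','tray_mat','cap_0','timer','bottle_white','slide_box']:
    for p,nm in ((t,'top'),(s,'side')):
        for r in regions_of(p,n)[:9 if n=='cap_0' else 1]:
            c=cloud(p,r['region'])
            print(n,nm,round(r['p'],2),np.round(r['centre']),np.round(np.median(c,0),3) if len(c) else None, np.round(np.percentile(c,[2,98],axis=0),3).tolist() if len(c) else '')
E
```

```text
pics
{'clock': np.float64(0.1), 'joint_pos': array([-1.137,  0.333, -0.065,  1.461,  0.022,  1.35 , -0.089]), 'joint_velocities': array([ 0.   , -0.003, -0.   , -0.002, -0.001, -0.001, -0.001]), 'tau': array([ 1.0000e-03, -6.2675e+01,  4.9000e-02, -3.9243e+01,  1.6000e-02,
        7.0000e-03, -0.0000e+00]), 'position': array([0.276, 0.561, 0.231]), 'ee_rot': array([ 0.16 ,  0.689, -0.161,  0.689]), 'ft_force': array([-0.042,  0.124,  0.099]), 'torque': array([-0.012,  0.012,  0.037]), 'grip_width': np.float64(0.999)}
feeder top 0.73 [205. 210.] [0.498 0.136 0.055] [[0.41, -0.015, 0.007], [0.589, 0.311, 0.113]]
feeder side 0.86 [202. 230.] [0.526 0.047 0.076] [[0.392, -0.024, 0.009], [0.597, 0.293, 0.114]]
knob_grip top 0.51 [209. 184.] [0.484 0.234 0.071] [[0.463, 0.216, 0.061], [0.504, 0.258, 0.106]]
lock_pin top 0.63 [217. 278.] [ 0.43  -0.154  0.001] [[0.34, -0.29, -0.006], [0.511, -0.072, 0.01]]
lock_pin side 0.34 [223. 135.] [0.358 0.423 0.015] [[0.331, 0.395, 0.002], [0.4, 0.454, 0.022]]
pin_stand top 0.47 [205. 207.] [0.498 0.135 0.055] [[0.41, -0.015, 0.008], [0.589, 0.311, 0
[... 625 characters left out ...]
side 0.47 [223. 339.] [ 0.509 -0.415  0.014] [[0.5, -0.427, 0.0], [0.527, -0.402, 0.022]]
cap_0 side 0.45 [210. 271.] [ 0.576 -0.118  0.016] [[0.564, -0.126, 0.004], [0.587, -0.11, 0.023]]
timer side 0.72 [225. 135.] [0.359 0.424 0.015] [[0.331, 0.396, 0.001], [0.401, 0.457, 0.022]]
bottle_white top 0.73 [141. 268.] [ 0.756 -0.118  0.078] [[0.734, -0.143, -0.003], [0.805, -0.095, 0.11]]
bottle_white side 0.78 [187. 284.] [ 0.74  -0.127  0.056] [[0.726, -0.149, 0.006], [0.762, -0.1, 0.106]]
slide_box top 0.69 [205. 376.] [ 0.505 -0.556  0.031] [[0.43, -0.603, 0.003], [0.577, -0.516, 0.039]]
slide_box side 0.83 [230. 378.] [ 0.472 -0.565  0.031] [[0.416, -0.608, 0.002], [0.569, -0.523, 0.037]]
```

View pics/top0.png

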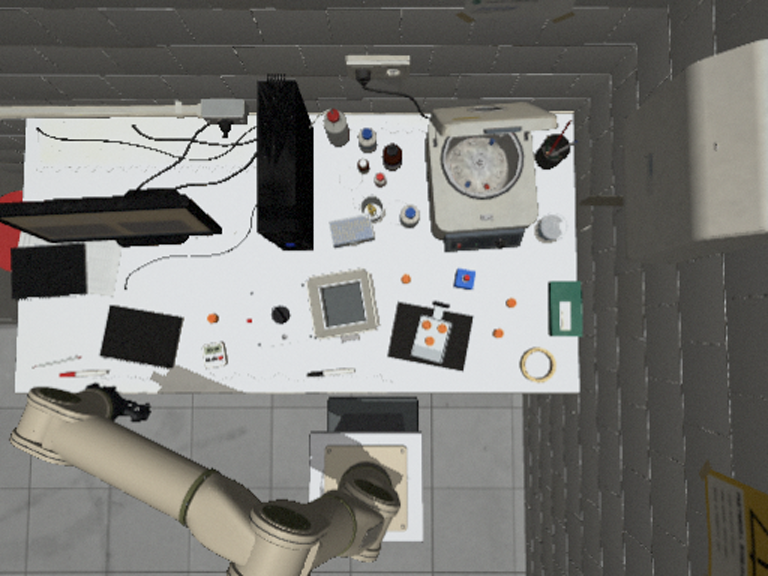

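View pics/side0.png

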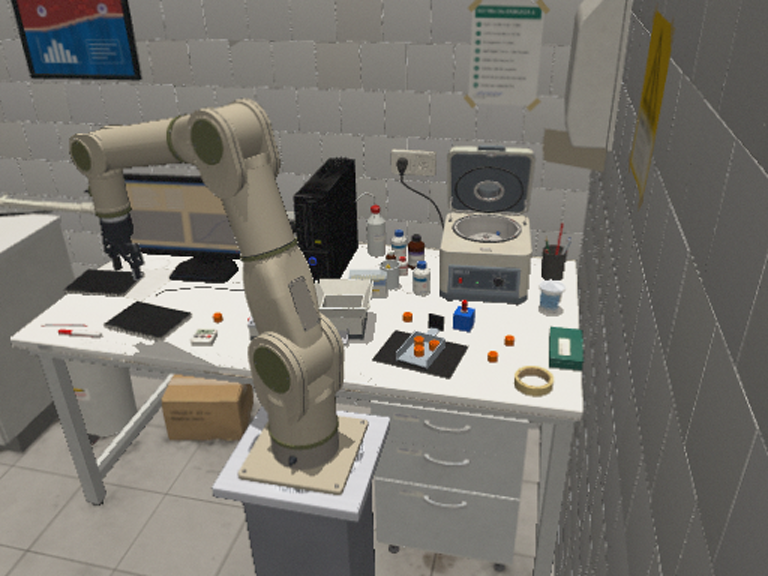

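Run:
```python
from h import *
t=camera('top'); 
hsv=cv2.cvtColor(t['color'],cv2.COLOR_RGB2HSV)
def blobs(m,z,nm,mn=8):
    n,l,st,c=cv2.connectedComponentsWithStats(m.astype(np.uint8))
    for i in range(1,n):
        if st[i,4]>=mn: print(nm,st[i,4],np.round(c[i][::-1],1),np.round(world(t,c[i][::-1],z)[0],3))
H,S,V=[hsv[...,i].astype(int) for i in range(3)]
roi=np.zeros(H.shape,bool); roi[165:262,100:400]=1
blobs(roi&(H>5)&(H<17)&(S>150)&(V>120),.02,'orange')
blobs(roi&(H>105)&(H<125)&(S>130),.05,'blue')
blobs(roi&((H<5)|(H>174))&(S>130),.05,'red',3)
blobs(roi&(V<60),.069,'dark')
T=t['cam_to_world'];print(np.round(T,3))
save(t,'top1.png',(165,260,180,350),4.7)
```

```text
orange 20 [185.8 270.2] [ 0.584 -0.111  0.02 ]
orange 21 [201.6 340.5] [ 0.516 -0.409  0.02 ]
orange 24 [212. 141.] [0.472 0.438 0.02 ]
orange 20 [216.1 284. ] [ 0.455 -0.17   0.02 ]
orange 20 [218.8 294.2] [ 0.444 -0.213  0.02 ]
orange 23 [221.9 331.8] [ 0.43  -0.371  0.02 ]
orange 21 [227. 286.] [ 0.409 -0.178  0.02 ]
blue 112 [186.  309.4] [ 0.58  -0.274  0.05 ]
red 9 [185. 311.] [ 0.584 -0.281  0.05 ]
red 6 [213.5 166. ] [0.466 0.324 0.05 ]
dark 41 [165.5 198.2] [0.664 0.189 0.069]
dark 13 [165.2 310.7] [ 0.665 -0.278  0.069]
dark 40 [207.4 366.2] [ 0.49  -0.504  0.069]
dark 17 [202.8 293.6] [ 0.509 -0.206  0.069]
dark 1116 [223.5 286. ] [ 0.424 -0.174  0.069]
dark 93 [209.6 187. ] [0.481 0.233 0.069]
dark 627 [225.7 108.7] [0.415 0.554 0.069]
dark 20 [249.  210.1] [0.32  0.137 0.069]
[[-0.00e+00  9.98e-01 -6.90e-02  4.45e-01]
 [-1.00e+00 -1.00e-03 -7.00e-03 -6.60e-02]
 [-7.00e-03  6.90e-02  9.98e-01  1.65e+00]
 [ 0.00e+00  0.00e+00  0.00e+00  1.00e+00]]
```

View pics/top1.png

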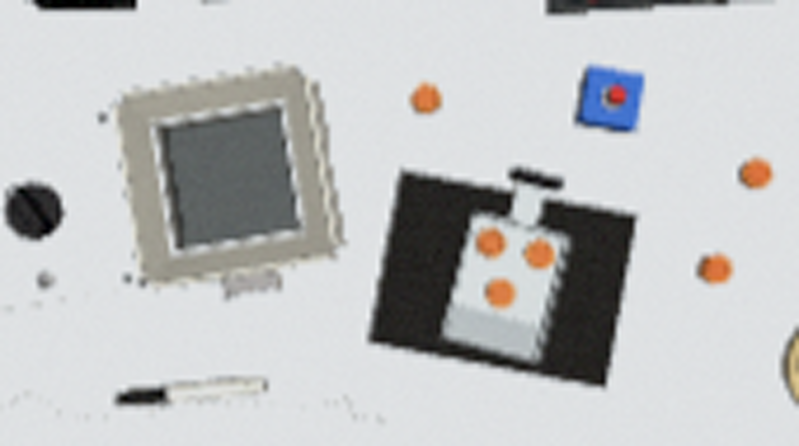

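>>> step_arm(increments=[[0.085,0.012,-0.04,0.01,0],[0.085,0.012,-0.04,0.01,0],[0.085,0.012,-0.04,0.01,0],[0.085,0.012,-0.04,0.01,0],[0.085,0.012,-0.04,0.01,0],[0.085,0.012,-0.04,0.01,0],[0.085,0.012,-0.03,0.005,0],[0.085,0.012,-0.03,0,0],[0.085,0.012,-0.02,0,0],[0.085,0,0,0,0]])

```text
clock: 2.08
position: [0.3841, 0.2435, 0.2952]
ee_rot: [0.163, 0.688, -0.162, 0.689]
ft_force: [-0.3, -0.4, 0.2]
grip_width: 0.995
```

```bash
cat >> h.py <<'E'
from scipy.spatial.transform import Rotation as R
def tool():
    o=monitor.get_obs(); M=R.from_quat(o['ee_rot']).as_matrix()
    print('clk',round(float(o['clock']),2),'tcp',np.round(o['position'],4),'x',np.round(M[:,0],3),'jaw',np.round(M[:,1],3),'jawang',round(float(np.arctan2(M[1,1],M[0,1])),3),'F',np.round(o['ft_force'],1),'M',np.round(o['torque'],2),'q',np.round(o['joint_pos'],2),'w',round(float(o['grip_width']),3)); return o
E
python3 - <<'E'
from h import *
tool(); w=camera('wrist'); save(w,'w1.png',k=1.5)
print(np.round(w['cam_to_world'],3))
for n in ['knob_grip']:
  for r in regions_of(w,n)[:2]:
    c=cloud(w,r['region']); print(n,r['p'],np.round(r['centre']),np.round(np.median(c,0),4),np.round(np.percentile(c,[2,98],axis=0),3).tolist())
E
```

```text
clk 2.08 tcp [0.3841 0.2435 0.2952] x [ 0.002  0.    -1.   ] jaw [0.447 0.894 0.001] jawang 1.107 F [-0.3 -0.4  0.2] M [-0.01  0.    0.02] q [-0.83 -0.08  0.15  1.79  0.01  1.43  0.43] w 0.995
[[ 0.448 -0.863 -0.232  0.326]
 [ 0.894  0.432  0.117  0.273]
 [-0.001 -0.26   0.966  0.437]
 [ 0.     0.     0.     1.   ]]
knob_grip 0.69 [239. 282.] [0.4767 0.2374 0.0757] [[0.459, 0.213, 0.064], [0.5, 0.256, 0.101]]
```

View pics/w1.png

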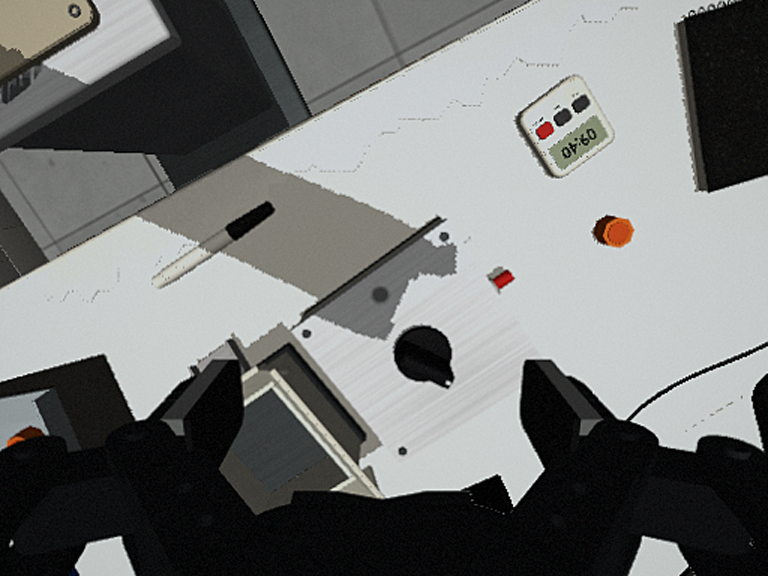

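Run:
```python
from h import *
w=camera('wrist')
r=regions_of(w,'knob_grip')[0]['region']; r=cv2.dilate(r.astype(np.uint8),np.ones((7,7)))>0
c=cloud(w,r); b=c[c[:,2]>.09]; s=c[(c[:,2]>.06)&(c[:,2]<.075)]
print(len(b),len(s)); m=b[:,:2].mean(0); u,sv,v=np.linalg.svd(b[:,:2]-m); print('bar mid',m,'extent',(b[:,:2]-m)@v[0].T.__array__() .__class__ and np.ptp((b[:,:2]-m)@v.T,axis=0),'ang',np.arctan2(v[0,1],v[0,0]))
print('all extents',np.percentile(c[c[:,2]>.06],[1,99],axis=0))
print('hole',world(w,[197,253],.055),'plunger',world(w,[187,333],.02))
px=[[146,294],[223,204],[301,268]]
print('screws',world(w,px,.055))
```

```text
470 609Traceback (most recent call last):
  File "<stdin>", line 5, in <module>
ValueError: matmul: Input operand 1 does not have enough dimensions (has 0, gufunc core with signature (n?,k),(k,m?)->(n?,m?) requires 1)
```

Run:
```python
from h import *
w=camera('wrist')
r=regions_of(w,'knob_grip')[0]['region']; r=cv2.dilate(r.astype(np.uint8),np.ones((7,7)))>0
c=cloud(w,r); b=c[c[:,2]>.095]; s=c[(c[:,2]>.06)&(c[:,2]<.075)]
m,(W,Hh),a=cv2.minAreaRect((b[:,:2]*1000).astype(np.float32)); print('bar',m,W,Hh,a,'median z',np.median(b[:,2]))
u,sv,v=np.linalg.svd(b[:,:2]-b[:,:2].mean(0),full_matrices=False); print('ang',np.arctan2(v[0,1],v[0,0]),b.mean(0))
print('circ',cv2.minEnclosingCircle((s[:,:2]*1000).astype(np.float32)))
print('hole',world(w,[197,253],.055),'plunger',world(w,[187,333],.02))
print('screws',world(w,[[158,296],[223,204],[301,268]],.055))
```

```text
bar (482.53875732421875, 233.95379638671875) 45.790218353271484 13.137201309204102 37.85509490966797 median z 0.10004876525599932
ang 0.6479012153074137 [0.48132203 0.23412511 0.09973933]
circ ((482.736083984375, 233.66932678222656), 25.089696884155273)
hole [[0.41792125 0.22874337 0.055     ]] plunger [[0.46233972 0.3295024  0.02      ]]
screws [[0.39648748 0.29825055 0.055     ]
 [0.42138918 0.1559596  0.055     ]
 [0.56281966 0.18087387 0.055     ]]
```

>>> step_arm(increments=[[0.05,0.011,-0.001,-0.015,0.123],[0.05,0.011,-0.001,-0.02,0.123],[0.05,0.011,-0.001,-0.02,0.123],[0.05,0.011,-0.001,-0.02,0.123],[0.05,0.011,-0.001,-0.02,0.123],[0.05,0.011,-0.001,-0.02,0.123],[0.05,0.011,-0.001,-0.02,0.123],[0.05,0.011,-0.001,-0.02,0.123],[0.05,0.0105,-0.0015,-0.02,0.123],[0.05,0,0,0,0],[0.05,0,0,0,0]])

```text
clock: 3.3
position: [0.4792, 0.2387, 0.1187]
ee_rot: [-0.225, 0.671, 0.225, 0.669]
ft_force: [-0.0, 0.8, 0.1]
grip_width: 0.584
```

```bash
python3 -c "
from h import *
tool()"
```

```text
clk 3.3 tcp [0.4792 0.2387 0.1187] x [-0.002 -0.001 -1.   ] jaw [-0.603  0.798  0.   ] jawang 2.218 F [-0.   0.8  0.1] M [ 0.    0.03 -0.05] q [-0.72  0.23  0.2   1.84 -0.05  1.08  1.71] w 0.584
```

>>> step_arm(increments=[[0.05,0.0033,-0.005,-0.01,0],[0.05,0,0,-0.018,0],[0.05,0,0,-0.016,0],[0.05,0,0,0,0],[0.0,0,0,0,0],[0.0,0,0,0,0],[0.0,0,0,0,0],[0.0,0,0,0,0]], force=40)

```text
clock: 3.97
position: [0.4836, 0.2346, 0.0771]
ee_rot: [-0.225, 0.669, 0.226, 0.671]
ft_force: [-2.2, 1.4, 5.6]
grip_width: 0.144
```

```bash
python3 -c "
from h import *
tool()"
```

```text
clk 3.97 tcp [0.4836 0.2346 0.0771] x [ 0.001  0.002 -1.   ] jaw [-0.605  0.796  0.001] jawang 2.221 F [-2.2  1.4  5.6] M [ 0.34  0.64 -0.04] q [-0.71  0.28  0.2   1.88 -0.07  0.99  1.74] w 0.144
```

>>> step_arm(increments=[[0.0,0,0,0.004,0],[0.0,0,0,0,-0.1],[0.0,0,0,0,-0.1],[0.0,0,0,0,-0.1],[0.0,0,0,0,-0.1],[0.0,0,0,0,0]])

```text
clock: 4.47
position: [0.4828, 0.234, 0.0782]
ee_rot: [-0.086, 0.702, 0.086, 0.702]
ft_force: [8.2, 5.8, -23.7]
grip_width: 0.14
```

```bash
python3 -c "
from h import *
tool()"
```

```text
clk 4.47 tcp [0.4828 0.234  0.0782] x [-0. -0. -1.] jaw [-0.242  0.97  -0.   ] jawang 1.815 F [  8.2   5.8 -23.7] M [ 1.23 -1.52 -0.06] q [-0.76  0.28  0.25  1.88 -0.08  0.99  1.35] w 0.14
```

>>> step_arm(increments=[[0.0,0,0,0,-0.05],[0.0,0,0,0,-0.05],[0.0,0,0,0,0]])

```text
clock: 4.72
position: [0.4829, 0.2339, 0.0782]
ee_rot: [-0.052, 0.705, 0.052, 0.705]
ft_force: [6.6, 5.3, -24.4]
grip_width: 0.141
```

```bash
python3 -c "
from h import *
tool()"
```

```text
clk 4.72 tcp [0.4829 0.2339 0.0782] x [-0. -0. -1.] jaw [-0.147  0.989 -0.   ] jawang 1.718 F [  6.6   5.3 -24.4] M [ 1.2  -1.48 -0.06] q [-0.77  0.28  0.27  1.88 -0.09  0.99  1.25] w 0.141
```

>>> step_arm(increments=[[0.0,0,0,-0.002,-0.05],[0.0,0,0,0,-0.05],[0.0,0,0,0,-0.05],[0.0,0,0,0,0]])

```text
clock: 5.05
position: [0.4831, 0.234, 0.0779]
ee_rot: [0.001, 0.707, -0.001, 0.707]
ft_force: [-0.7, 2.0, -2.9]
grip_width: 0.137
```

```bash
python3 -c "
from h import *
tool()"
```

```text
clk 5.05 tcp [0.4831 0.234  0.0779] x [-0.     0.001 -1.   ] jaw [0.002 1.    0.001] jawang 1.569 F [-0.7  2.  -2.9] M [ 0.32  0.34 -0.14] q [-0.79  0.28  0.29  1.88 -0.1   0.99  1.11] w 0.137
```

>>> step_arm(increments=[[0.0,0,0,0,-0.05],[0.0,0,0,0,-0.05],[0.0,0,0,0,0]])

```text
clock: 5.3
position: [0.4831, 0.2339, 0.0779]
ee_rot: [0.036, 0.706, -0.035, 0.706]
ft_force: [-0.9, 2.1, -1.4]
grip_width: 0.144
```

```bash
python3 -c "
from h import *
tool()"
```

```text
clk 5.3 tcp [0.4831 0.2339 0.0779] x [-0.     0.001 -1.   ] jaw [0.1   0.995 0.001] jawang 1.47 F [-0.9  2.1 -1.4] M [ 0.37  0.59 -0.07] q [-0.8   0.29  0.3   1.88 -0.1   0.99  1.02] w 0.144
```

>>> step_arm(increments=[[0.0,0,0,0,-0.05],[0.0,0,0,0,-0.05],[0.0,0,0,0,0]])

```text
clock: 5.55
position: [0.4831, 0.2339, 0.0779]
ee_rot: [0.071, 0.704, -0.07, 0.703]
ft_force: [-1.2, 0.1, 0.6]
grip_width: 0.139
```

```bash
python3 -c "
from h import *
tool()"
```

```text
clk 5.55 tcp [0.4831 0.2339 0.0779] x [-0.     0.001 -1.   ] jaw [0.198 0.98  0.   ] jawang 1.371 F [-1.2  0.1  0.6] M [ 0.3   0.7  -0.12] q [-0.81  0.29  0.32  1.88 -0.11  0.99  0.92] w 0.139
```

>>> step_arm(increments=[[0.0,0,0,0,-0.05],[0.0,0,0,0,-0.05],[0.0,0,0,0,0]])

```text
clock: 5.8
position: [0.4831, 0.2338, 0.0778]
ee_rot: [0.105, 0.699, -0.105, 0.699]
ft_force: [-3.0, 1.4, 0.2]
grip_width: 0.142
```

```bash
python3 -c "
from h import *
tool()"
```

```text
clk 5.8 tcp [0.4831 0.2338 0.0778] x [-0.  0. -1.] jaw [0.294 0.956 0.   ] jawang 1.272 F [-3.   1.4  0.2] M [ 0.26  0.9  -0.06] q [-0.83  0.29  0.33  1.88 -0.11  0.99  0.83] w 0.142
```

>>> step_arm(increments=[[0.0,0,0,0,-0.05],[0.0,0,0,0,-0.05],[0.0,0,0,0,0]])

```text
clock: 6.05
position: [0.4831, 0.2338, 0.0779]
ee_rot: [0.14, 0.693, -0.14, 0.693]
ft_force: [-3.0, 0.9, 2.6]
grip_width: 0.145
```

```bash
python3 -c "
from h import *
tool()"
```

```text
clk 6.05 tcp [0.4831 0.2338 0.0779] x [-0.  0. -1.] jaw [0.388 0.922 0.   ] jawang 1.173 F [-3.   0.9  2.6] M [ 0.32  1.13 -0.09] q [-0.84  0.29  0.35  1.88 -0.12  0.99  0.73] w 0.145
```

>>> step_arm(increments=[[0.0,0,0,0,-0.05],[0.0,0,0,0,-0.05],[0.0,0,0,0,0]])

```text
clock: 6.3
position: [0.4831, 0.2337, 0.0778]
ee_rot: [0.174, 0.685, -0.174, 0.685]
ft_force: [-4.1, 0.5, 3.6]
grip_width: 0.136
```

```bash
python3 -c "
from h import *
tool()"
```

```text
clk 6.3 tcp [0.4831 0.2337 0.0778] x [-0.  0. -1.] jaw [0.477 0.879 0.   ] jawang 1.073 F [-4.1  0.5  3.6] M [ 0.28  1.29 -0.05] q [-0.85  0.29  0.36  1.89 -0.12  0.99  0.64] w 0.136
```

>>> step_arm(increments=[[0.0,0,0,0,-0.05],[0.0,0,0,0,-0.05],[0.0,0,0,0,0]])

```text
clock: 6.55
position: [0.4831, 0.2337, 0.0778]
ee_rot: [0.208, 0.676, -0.208, 0.676]
ft_force: [-4.8, 1.6, 4.4]
grip_width: 0.14
```

```bash
python3 -c "
from h import *
tool()"
```

```text
clk 6.55 tcp [0.4831 0.2337 0.0778] x [-0.  0. -1.] jaw [0.563 0.827 0.   ] jawang 0.973 F [-4.8  1.6  4.4] M [ 0.2   1.38 -0.1 ] q [-0.87  0.29  0.38  1.89 -0.13  0.99  0.54] w 0.14
```

>>> step_arm(increments=[[0.0,0,0,0,-0.05],[0.0,0,0,0,-0.05],[0.0,0,0,0,0]])

```text
clock: 6.8
position: [0.4832, 0.2337, 0.0778]
ee_rot: [0.242, 0.665, -0.242, 0.664]
ft_force: [-5.0, 0.0, 5.6]
grip_width: 0.143
```

```bash
python3 -c "
from h import *
tool()"
```

```text
clk 6.8 tcp [0.4832 0.2337 0.0778] x [-0.  0. -1.] jaw [0.643 0.766 0.   ] jawang 0.873 F [-5.   0.   5.6] M [ 0.26  1.34 -0.45] q [-0.88  0.29  0.39  1.89 -0.13  0.99  0.45] w 0.143
```

>>> step_arm(increments=[[0.0,0,0,0,-0.05],[0.0,0,0,0,-0.05],[0.0,0,0,0,0]])

```text
clock: 7.05
position: [0.4831, 0.2337, 0.0778]
ee_rot: [0.275, 0.652, -0.275, 0.651]
ft_force: [-6.1, 0.5, 5.3]
grip_width: 0.138
```

```bash
python3 -c "
from h import *
tool()"
```

```text
clk 7.05 tcp [0.4831 0.2337 0.0778] x [-0.  0. -1.] jaw [ 0.716  0.698 -0.   ] jawang 0.773 F [-6.1  0.5  5.3] M [ 0.18  1.46 -0.3 ] q [-0.89  0.29  0.41  1.89 -0.14  0.99  0.35] w 0.138
```

>>> step_arm(increments=[[0.0,0,0,0,-0.05],[0.0,0,0,0,0]])

```text
clock: 7.22
position: [0.4831, 0.2336, 0.0778]
ee_rot: [0.291, 0.645, -0.291, 0.644]
ft_force: [-5.1, 0.1, 5.9]
grip_width: 0.138
```

```bash
python3 -c "
from h import *
tool()"
```

```text
clk 7.22 tcp [0.4831 0.2336 0.0778] x [-0.001  0.    -1.   ] jaw [ 0.749  0.662 -0.   ] jawang 0.724 F [-5.1  0.1  5.9] M [ 0.23  1.55 -0.06] q [-0.9   0.29  0.42  1.89 -0.14  0.99  0.31] w 0.138
```

>>> step_arm(increments=[[0.0,0,0,0,-0.04],[0.0,0,0,0,0]])

```text
clock: 7.38
position: [0.483, 0.2336, 0.0778]
ee_rot: [0.303, 0.639, -0.303, 0.639]
ft_force: [-6.0, 0.5, 5.9]
grip_width: 0.142
```

```bash
python3 -c "
from h import *
tool()"
```

```text
clk 7.38 tcp [0.483  0.2336 0.0778] x [-0.001  0.    -1.   ] jaw [ 0.775  0.632 -0.   ] jawang 0.685 F [-6.   0.5  5.9] M [0.15 1.59 0.18] q [-0.9   0.29  0.42  1.89 -0.14  0.99  0.27] w 0.142
```

>>> step_arm(increments=[[0.05,0,0,0,0.02],[0.05,0,0,0,0],[0.05,0,0,0,0],[0.05,0,0,0.02,0],[0.05,-0.005,0.005,0.03,0],[0.05,-0.01,0.005,0.035,0],[0.05,-0.01,0.005,0.035,0],[0.05,-0.01,0,0.01,0],[0.05,0,0,0,0]])

```text
clock: 8.13
position: [0.4488, 0.2499, 0.211]
ee_rot: [0.299, 0.641, -0.295, 0.642]
ft_force: [-0.9, 0.7, -1.1]
grip_width: 0.586
```

Run:
```python
from h import *
tool(); w=camera('wrist'); save(w,'w2.png',k=1.5)
r=regions_of(w,'knob_grip')
r=r[0]['region']; r=cv2.dilate(r.astype(np.uint8),np.ones((7,7)))>0
c=cloud(w,r); b=c[c[:,2]>.095]
print(cv2.minAreaRect((b[:,:2]*1000).astype(np.float32)),cv2.minEnclosingCircle((c[(c[:,2]>.06)&(c[:,2]<.075)][:,:2]*1000).astype(np.float32)))
```

```text
clk 8.13 tcp [0.4488 0.2499 0.211 ] x [ 0.004  0.004 -1.   ] jaw [0.763 0.647 0.006] jawang 0.704 F [-0.9  0.7 -1.1] M [ 0.   -0.03 -0.  ] q [-0.99  0.09  0.42  1.81 -0.04  1.25  0.14] w 0.586
((482.2332763671875, 233.87942504882812), (12.390043258666992, 45.58817672729492), 41.09765625) ((482.7437744140625, 233.80029296875), 24.823606491088867)
```

View pics/w2.png

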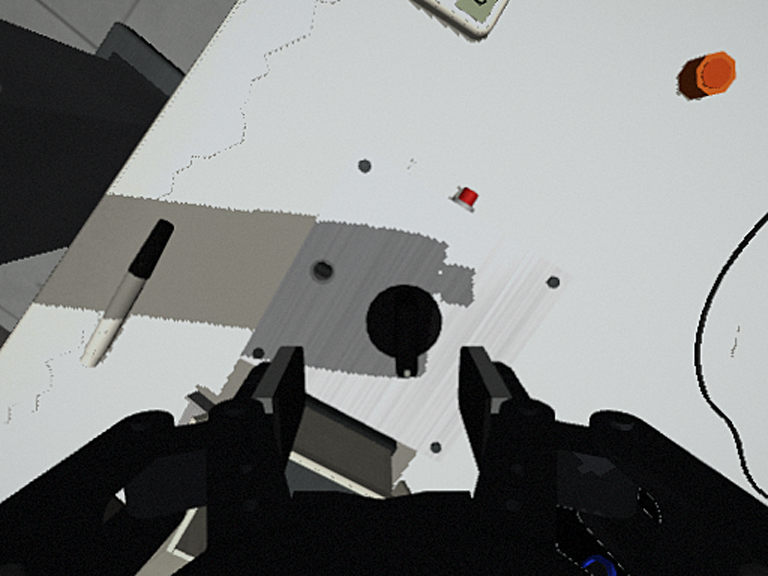

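Run:
```python
from h import *
w=camera('wrist')
g=cv2.cvtColor(w['color'],cv2.COLOR_RGB2GRAY)
for rc in [(111,243),(235,172),(188,369),(298,290),(180,215)]:
    r,c=rc; k=6 if rc!=(180,215) else 10
    pt=g[r-k:r+k+1,c-k:c+k+1].astype(float); m=pt<(pt.min()*.5+np.median(pt)*.5)
    ys,xs=np.nonzero(m); q=[r-k+ys.mean(),c-k+xs.mean()]
    print(np.round(q,1),m.sum(),np.round(world(w,q,.055)[0],4))
h=w['color'][120:140,310:318]
red=(w['color'][...,0]>150)&(w['color'][...,1]<80); ys,xs=np.nonzero(red[:180]); 
for a in zip(ys,xs): pass
P=world(w,np.c_[ys,xs][(xs<340)&(xs>280)],.02); print('plunger',P.mean(0),P.min(0),P.max(0))
```

```text
[109.2 244.4] 56 [0.3995 0.2928 0.055 ]
[235.7 173. ] 43 [0.4234 0.1503 0.055 ]
[187.6 371.8] 48 [0.5416 0.3162 0.055 ]
[299.  292.3] 40 [0.5653 0.1741 0.055 ]
[179.7 216.4] 108 [0.4209 0.2246 0.055 ]
plunger [0.46817937 0.32317081 0.02      ] [0.46503564 0.31849274 0.02      ] [0.47152137 0.32769273 0.02      ]
```

>>> step_arm(increments=[[0.05,0.009,-0.04,0,0.045],[0.05,0.009,-0.04,0,0.045],[0.05,0.009,-0.04,0,0.045],[0.05,0.009,-0.04,0,0.045],[0.05,0.009,-0.04,0,0.045],[0.05,0.009,-0.04,0,0.045],[0.05,0.009,-0.04,0,0.045],[0.05,0.009,-0.04,0,0.045],[0.05,0.009,-0.04,0,0.045],[0.05,0.009,-0.04,0,0.045],[0.05,0.009,-0.04,0,0.045],[0.05,0.009,-0.04,0,0]])

```text
clock: 9.28
position: [0.556, -0.234, 0.206]
ee_rot: [0.13, 0.696, -0.131, 0.694]
ft_force: [0.2, 0.8, 0.2]
grip_width: 0.585
```

>>> step_arm(increments=[[0.05,0,-0.03,-0.02,0],[0.05,0,0,0,0],[0.05,0,0,0,0]])

```text
clock: 9.53
position: [0.5543, -0.2643, 0.1848]
ee_rot: [0.133, 0.696, -0.134, 0.693]
ft_force: [0.8, 0.3, -0.1]
grip_width: 0.59
```

Run:
```python
from h import *
tool(); w=camera('wrist'); save(w,'w3.png',k=1.5)
for n in ('lock_pin','pin_stand'):
  for r in regions_of(w,n)[:1]:
    c=cloud(w,r['region']); print(n,r['p'],np.round(r['centre']),np.percentile(c,[2,50,98],axis=0).round(4))
    b=c[c[:,2]>(.078 if n=='lock_pin' else .045)]; print(len(b),cv2.minAreaRect((b[:,:2]*1000).astype(np.float32)),cv2.minEnclosingCircle((b[:,:2]*1000).astype(np.float32)),b[:,2].max())
```

```text
clk 9.53 tcp [ 0.5543 -0.2643  0.1848] x [-0.005 -0.001 -1.   ] jaw [ 0.37   0.929 -0.003] jawang 1.191 F [ 0.8  0.3 -0.1] M [ 0.01 -0.03  0.03] q [-0.22  0.41  0.77  1.59 -0.29  1.27  1.79] w 0.59
lock_pin 0.93 [222. 252.] [[ 0.5739 -0.2877  0.0508]
 [ 0.5796 -0.2776  0.0763]
 [ 0.5898 -0.2695  0.0843]]
273 ((583.2403564453125, -278.98565673828125), (14.385458946228027, 14.94365406036377), 68.0688247680664) ((583.0709838867188, -279.12347412109375), 7.727062702178955) 0.0848542965833381
pin_stand 0.63 [206. 248.] [[ 0.5554 -0.3042  0.0049]
 [ 0.5724 -0.2758  0.0491]
 [ 0.6085 -0.2531  0.0506]]
2108 ((584.0670776367188, -279.3959045410156), (49.97053146362305, 51.5322265625), 79.56916046142578) ((583.0934448242188, -279.24945068359375), 34.83057403564453) 0.051490765140825956
```

View pics/w3.png

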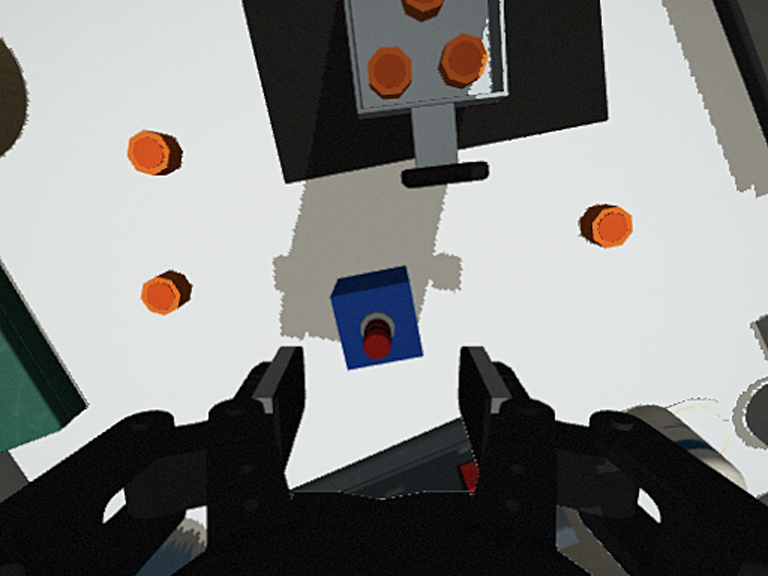

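>>> step_arm(increments=[[0.05,0.015,-0.0075,-0.02,0],[0.05,0.0142,-0.0073,-0.025,0],[0.05,0,0,-0.03,0],[0.05,0,0,0,0],[0.05,0,0,0,0]], force=50)

```text
clock: 10.1
position: [0.5851, -0.2748, 0.112]
ee_rot: [0.131, 0.696, -0.131, 0.694]
ft_force: [1.5, -0.8, 1.6]
grip_width: 0.581
```

>>> step_arm(increments=[[0.05,-0.0016,-0.0043,-0.012,0],[0.05,0,0,-0.02,0],[0.05,0,0,-0.0185,0],[0.05,0,0,0,0],[0.05,0,0,0,0]])

```text
clock: 10.52
position: [0.5841, -0.2805, 0.063]
ee_rot: [0.132, 0.695, -0.132, 0.695]
ft_force: [0.6, 0.5, 0.6]
grip_width: 0.586
```

>>> step_arm(increments=[[0.0,0,0,0,0],[0.0,0,0,0,0],[0.0,0,0,0,0],[0.0,0,0,0,0],[0.0,0,0,0,0]])

```text
clock: 10.93
position: [0.5848, -0.2808, 0.0636]
ee_rot: [0.132, 0.694, -0.132, 0.696]
ft_force: [-1.4, 1.4, 7.7]
grip_width: 0.166
```

>>> step_arm(increments=[[0.0,0,0,0.02,0],[0.0,0,0,0.03,0],[0.0,0,0,0.035,0],[0.0,0,0,0.035,0],[0.0,0,0,0.03,0],[0.0,-0.006,0.02,0.01,0],[0.0,-0.012,0.038,0,0],[0.0,-0.012,0.038,0,0],[0.0,-0.012,0.038,0,0],[0.0,-0.012,0.038,0,0],[0.0,-0.012,0.038,0,0],[0.0,-0.012,0.038,0,0]])

```text
clock: 11.93
position: [0.505, -0.031, 0.2225]
ee_rot: [0.132, 0.694, -0.132, 0.695]
ft_force: [0.7, -0.3, -1.2]
grip_width: 0.165
```

>>> step_arm(increments=[[0.0,-0.012,0.038,0,0],[0.0,-0.012,0.038,0,0],[0.0,-0.012,0.038,0,0],[0.0,-0.012,0.038,0,0],[0.0,-0.012,0.038,0,0],[0.0,-0.013,0.038,0,0],[0.0,-0.012,0.02,0,0],[0.0,0,0,0,0],[0.0,0,0,0,0]])

```text
clock: 12.68
position: [0.4204, 0.2164, 0.2223]
ee_rot: [0.131, 0.695, -0.131, 0.695]
ft_force: [0.6, 0.0, 0.0]
grip_width: 0.164
```

```bash
python3 -c "
from h import *
tool()"
```

```text
clk 12.68 tcp [0.4204 0.2164 0.2223] x [ 0.  0. -1.] jaw [0.364 0.932 0.   ] jawang 1.199 F [0.6 0.  0. ] M [-0.06  0.03 -0.01] q [-0.98 -0.02  0.41  1.88  0.01  1.28  0.62] w 0.164
```

>>> step_arm(increments=[[0.0,0.0008,0.0074,-0.02,0],[0.0,0,0,-0.03,0],[0.0,0,0,-0.025,0],[0.0,0,0,-0.005,0],[0.0,0,0,0,0],[0.0,0,0,0,0]])

```text
clock: 13.18
position: [0.4226, 0.2224, 0.1433]
ee_rot: [0.132, 0.694, -0.132, 0.695]
ft_force: [0.1, 0.0, -0.7]
grip_width: 0.162
```

Run:
```python
from h import *
tool(); w=camera('wrist'); save(w,'w4.png',(60,330,130,400),2.2)
for r in regions_of(w,'lock_pin')[:1]:
    c=cloud(w,r['region']); print(r['p'],np.round(r['centre']),np.percentile(c,[2,50,98],axis=0).round(4))
    for z in np.arange(.075,.14,.01):
        b=c[abs(c[:,2]-z)<.005]; 
        if len(b)>5: print(z,len(b),b.mean(0).round(4))
```

```text
clk 13.18 tcp [0.4226 0.2224 0.1433] x [ 0.001  0.    -1.   ] jaw [0.367 0.93  0.001] jawang 1.194 F [ 0.1  0.  -0.7] M [-0.02  0.04  0.  ] q [-0.98  0.07  0.42  1.97 -0.03  1.1   0.65] w 0.162
0.84 [239. 254.] [[0.4112 0.2171 0.0918]
 [0.4166 0.2248 0.157 ]
 [0.4264 0.2316 0.1639]]
0.08499999999999999 25 [0.4175 0.2248 0.0874]
0.09499999999999999 70 [0.4176 0.2248 0.095 ]
0.10499999999999998 71 [0.4175 0.2248 0.1048]
0.11499999999999998 11 [0.4171 0.2256 0.1112]
0.13499999999999995 394 [0.4142 0.2258 0.1336]
```

View pics/w4.png

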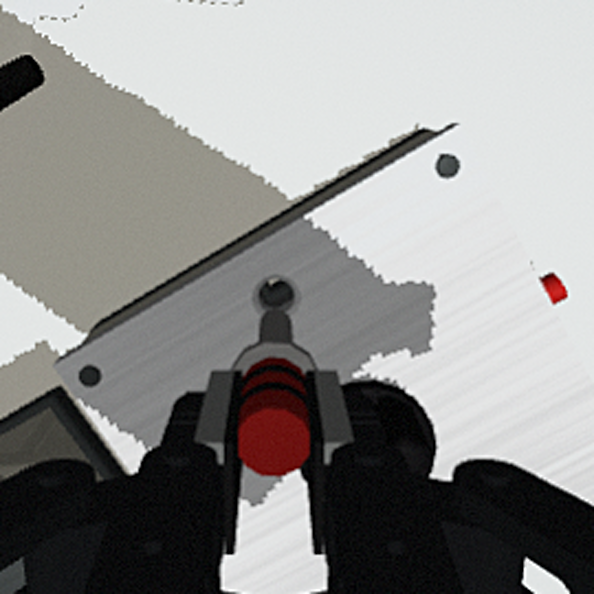

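Run:
```python
from h import *
w=camera('wrist'); g=cv2.cvtColor(w['color'],cv2.COLOR_RGB2GRAY)
c=cv2.HoughCircles(cv2.resize(g[170:215,232:280],None,fx=6,fy=6,interpolation=cv2.INTER_CUBIC),cv2.HOUGH_GRADIENT,1,300,param1=80,param2=15,minRadius=30,maxRadius=70)
print(c); x,y,r=c[0,0]; 
print('hole',world(w,[[170+(y+.5)/6-.5,232+(x+.5)/6-.5],[60+294/2.2,130+275/2.2]],.055))
T=np.asarray(w['cam_to_world']); print(T[:3,3])
# rod sides: fit by depth, cylinder radius 5
reg=regions_of(w,'lock_pin')[0]['region']; c=cloud(w,reg); b=c[(c[:,2]>.088)&(c[:,2]<.112)]
from scipy.optimize import least_squares
s=least_squares(lambda q:np.hypot(b[:,0]-q[0],b[:,1]-q[1])-.005,[.422,.223],loss='soft_l1',f_scale=.0005); print('rod',s.x,np.abs(s.fun).mean())
```

```text
[[[135.5 145.5  46.3]]]
hole [[0.42028097 0.22395819 0.055     ]
 [0.42037034 0.22460986 0.055     ]]
[0.361986   0.24669031 0.28558935]
rod [0.42161496 0.22402714] 0.0001432960459501448
```

>>> step_arm(increments=[[0.0,-0.0008,0.0,-0.012,0],[0.0,0,0,-0.012,0],[0.0,0,0,-0.01,0],[0.0,0,0,-0.006,0],[0.0,0,0,0,0]])

```text
clock: 13.8
position: [0.4208, 0.2227, 0.1014]
ee_rot: [0.132, 0.695, -0.132, 0.695]
ft_force: [0.7, 0.6, -1.8]
grip_width: 0.167
```

```bash
python3 -c "
from h import *
tool()"
```

```text
clk 13.8 tcp [0.4208 0.2227 0.1014] x [-0. -0. -1.] jaw [ 0.366  0.931 -0.001] jawang 1.196 F [ 0.7  0.6 -1.8] M [ 0.06 -0.29 -0.02] q [-0.97  0.12  0.41  2.02 -0.06  1.01  0.67] w 0.167
```

>>> step_arm(increments=[[0.0,0,0,-0.005,0],[0.0,0,0,-0.005,0],[0.0,0,0,-0.003,0],[0.0,0,0,0,0]])

```text
clock: 14.13
position: [0.421, 0.2229, 0.0887]
ee_rot: [0.132, 0.695, -0.132, 0.695]
ft_force: [1.5, -0.4, -1.8]
grip_width: 0.164
```

>>> step_arm(increments=[[0.0,0,0,-0.005,0],[0.0,0,0,-0.004,0],[0.0,0,0,0,0]])

```text
clock: 14.38
position: [0.421, 0.2229, 0.0795]
ee_rot: [0.132, 0.695, -0.132, 0.695]
ft_force: [2.9, 0.4, -2.2]
grip_width: 0.169
```

```bash
python3 -c "
from h import *
tool()"
```

```text
clk 14.38 tcp [0.421  0.2229 0.0795] x [ 0. -0. -1.] jaw [0.366 0.931 0.   ] jawang 1.196 F [ 2.9  0.4 -2.2] M [ 0.13 -0.63 -0.02] q [-0.97  0.16  0.41  2.04 -0.08  0.96  0.68] w 0.169
```

>>> step_arm(increments=[[0.0,0.0007,0,-0.004,0],[0.0,0,0,-0.004,0],[0.0,0,0,0,0]])

```text
clock: 14.63
position: [0.4214, 0.2227, 0.0713]
ee_rot: [0.132, 0.695, -0.132, 0.695]
ft_force: [1.2, 0.4, -2.3]
grip_width: 0.169
```

>>> step_arm(increments=[[0.0,0,0,-0.003,0],[0.0,0,0,-0.0015,0],[0.0,0,0,0,0]])

```text
clock: 14.88
position: [0.4218, 0.223, 0.0684]
ee_rot: [0.132, 0.695, -0.132, 0.695]
ft_force: [-4.4, -2.8, 14.1]
grip_width: 0.165
```

>>> step_arm(increments=[[0.0,0,0,-0.001,0],[0.0,0,0,0,0],[0.04,0,0,0,0],[0.04,0,0,0,0],[0.04,0,0,0.003,0],[0.04,0,0,0.02,0],[0.04,0,0,0.03,0],[0.04,0,0,0.03,0],[0.04,0,0,0.02,0],[0.04,0,0,0,0],[0.04,0,0,0,0]])

```text
clock: 15.8
position: [0.422, 0.2232, 0.1704]
ee_rot: [0.132, 0.694, -0.131, 0.695]
ft_force: [-0.2, 0.7, 0.5]
grip_width: 0.466
```

Run:
```python
from h import *
tool(); w=camera('wrist'); save(w,'w5.png',(60,330,130,400),1.8)
for r in regions_of(w,'lock_pin')[:1]:
    c=cloud(w,r['region']); print(r['p'],np.round(r['centre']),np.percentile(c,[1,50,99],axis=0).round(4))
    b=c[c[:,2]>.08]; print(len(b), b.mean(0), np.percentile(b[:,2],[50,95]))
```

```text
clk 15.8 tcp [0.422  0.2232 0.1704] x [ 0.001  0.002 -1.   ] jaw [0.366 0.931 0.002] jawang 1.196 F [-0.2  0.7  0.5] M [0.02 0.06 0.  ] q [-0.99  0.04  0.42  1.94 -0.02  1.16  0.63] w 0.466
0.74 [189. 255.] [[0.4099 0.2144 0.0557]
 [0.4167 0.225  0.0867]
 [0.427  0.2335 0.0897]]
363 [0.4192209  0.2241518  0.08761849] [0.08802678 0.08934751]
```

View pics/w5.png

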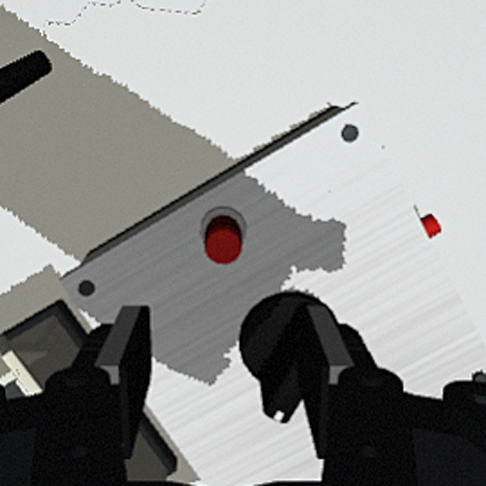

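>>> step_arm(increments=[[0.05,0.006,0.03,0.01,0],[0.05,0.008,0.04,0.01,0],[0.05,0.008,0.04,0,0],[0.05,0.008,0.04,0,0],[0.05,0.006,0.035,-0.01,0],[0.05,0,0,0,0],[0.05,0,0,0,0]])

```text
clock: 16.48
position: [0.4561, 0.4086, 0.1761]
ee_rot: [0.129, 0.696, -0.132, 0.694]
ft_force: [-0.3, -1.0, -0.0]
grip_width: 0.583
```

```bash
cat >> h.py <<'E'
def caps(p):
    hsv=cv2.cvtColor(p['color'],cv2.COLOR_RGB2HSV); H,S,V=[hsv[...,i].astype(int) for i in range(3)]
    m=((H>4)&(H<17)&(S>150)&(V>70)&(p['range_z']>0)).astype(np.uint8); n,l,st,cc=cv2.connectedComponentsWithStats(m)
    for i in range(1,n):
        if st[i,4]<60: continue
        c=cloud(p,l==i); zt=np.percentile(c[:,2],95); b=c[c[:,2]>zt-.004]
        q,(a,bb),ang=cv2.minAreaRect((b[:,:2]*1000).astype(np.float32))
        print('cap px',cc[i][::-1].round(),'n',st[i,4],'top z',round(zt,4),'xy',np.round(q,1),'size',round(a,1),round(bb,1),'ang',round(ang,1))
E
python3 -c "
from h import *
o=tool(); caps(camera('wrist'))"
```

```text
clk 16.48 tcp [0.4561 0.4086 0.1761] x [-0.003 -0.004 -1.   ] jaw [ 0.363  0.932 -0.005] jawang 1.199 F [-0.3 -1.  -0. ] M [-0.01  0.01 -0.01] q [-1.08  0.35  0.34  1.58 -0.12  1.24  0.48] w 0.583
cap px [224. 359.] n 516 top z 0.0206 xy [538.6 489.8] size 25.8 25.5 ang 7.7
```

>>> step_arm(increments=[[0.05,0.02,0.02,-0.01,-0.09],[0.05,0.022,0.022,-0.03,-0.1],[0.05,0.022,0.022,-0.03,-0.09],[0.05,0.0185,0.0172,-0.03,0],[0.05,0,0,0,0],[0.05,0,0,0,0]])

```text
clock: 17.03
position: [0.5382, 0.4847, 0.078]
ee_rot: [0.226, 0.67, -0.23, 0.669]
ft_force: [-0.5, -0.2, 0.2]
grip_width: 0.588
```

```bash
python3 -c "
from h import *
o=tool(); caps(camera('wrist'))"
```

```text
clk 17.03 tcp [0.5382 0.4847 0.078 ] x [-0.003 -0.005 -1.   ] jaw [ 0.61   0.792 -0.006] jawang 0.915 F [-0.5 -0.2  0.2] M [-0.07 -0.04 -0.03] q [-1.03  0.68  0.36  1.33 -0.24  1.18  0.27] w 0.588
cap px [204. 262.] n 1159 top z 0.0206 xy [538.6 490.8] size 25.1 25.4 ang 52.1
```

>>> step_arm(increments=[[0.05,0.0004,0.006,-0.015,0],[0.05,0,0,-0.025,0],[0.05,0,0,-0.02,0],[0.05,0,0,-0.009,0],[0.05,0,0,0,0],[0.0,0,0,0,0],[0.0,0,0,0,0],[0.0,0,0,0,0],[0.0,0,0,0,0]], force=30)

```text
clock: 17.83
position: [0.5399, 0.4939, 0.0154]
ee_rot: [0.229, 0.669, -0.226, 0.67]
ft_force: [-1.5, -1.8, 7.8]
grip_width: 0.289
```

>>> step_arm(increments=[[0.0,0,0,0.02,0],[0.0,0,0,0.04,0],[0.0,0,0,0.04,0],[0.0,-0.002,-0.01,0.04,0],[0.0,-0.005,-0.03,0.025,0],[0.0,-0.006,-0.04,0.01,0],[0.0,-0.006,-0.04,0,0],[0.0,-0.006,-0.04,0,0],[0.0,-0.006,-0.04,0,0],[0.0,-0.006,-0.04,0,0],[0.0,-0.006,-0.04,0,0],[0.0,-0.006,-0.04,0,0]])

```text
clock: 18.83
position: [0.4896, 0.1714, 0.1887]
ee_rot: [0.228, 0.669, -0.227, 0.67]
ft_force: [1.1, -0.2, 0.7]
grip_width: 0.286
```

>>> step_arm(increments=[[0.0,-0.006,-0.04,0,0],[0.0,-0.006,-0.04,0,0],[0.0,-0.006,-0.04,0,0],[0.0,-0.006,-0.04,0,0],[0.0,-0.006,-0.04,0,0],[0.0,-0.006,-0.04,0,0],[0.0,-0.006,-0.04,0,0],[0.0,-0.005,-0.03,0,0],[0.0,0,0,0,0],[0.0,0,0,0,0]])

```text
clock: 19.67
position: [0.4428, -0.1386, 0.1885]
ee_rot: [0.229, 0.668, -0.228, 0.67]
ft_force: [0.7, 1.1, 0.4]
grip_width: 0.282
```

Run:
```python
from h import *
o=tool(); w=camera('wrist'); save(w,'w6.png',k=1.5); caps(w)
r=regions_of(w,'scoop_tray')[0]; c=cloud(w,cv2.dilate(r['region'].astype(np.uint8),np.ones((3,3)))>0); print(r['p'],np.percentile(c,[1,99],axis=0).round(3))
for lo,hi in((.060,.075),(.028,.040)):
    b=c[(c[:,2]>lo)&(c[:,2]<hi)]; print(lo,len(b),cv2.minAreaRect((b[:,:2]*1000).astype(np.float32)) if len(b)>5 else '')
```

```text
clk 19.67 tcp [ 0.4428 -0.1386  0.1885] x [ 0.002  0.001 -1.   ] jaw [0.612 0.791 0.002] jawang 0.912 F [0.7 1.1 0.4] M [ 0.05 -0.04  0.05] q [-0.6  -0.04  0.8   1.96  0.03  1.21  1.1 ] w 0.282
cap px [174. 201.] n 613 top z 0.0269 xy [ 409. -180.] size 26.2 25.1 ang 46.2
cap px [238. 251.] n 3321 top z 0.1937 xy [ 443.5 -139.4] size 24.2 26.3 ang 52.2
cap px [220. 197.] n 588 top z 0.0269 xy [ 443.7 -215.6] size 26.2 24.7 ang 70.8
cap px [259. 349.] n 540 top z 0.0206 xy [ 525.8 -104.6] size 24.9 143.4 ang 80.9
cap px [287.  85.] n 442 top z 0.0209 xy [ 420.2 -278.8] size 19.5 220.7 ang 4.5
0.72 [[ 0.351 -0.243  0.002]
 [ 0.515 -0.13   0.193]]
0.06 447 ((510.8406677246094, -205.30331420898438), (37.27072525024414, 10.212479591369629), 74.23796844482422)
0.028 915 ((433.6058654785156, -189.46018981933594), (90.63977813720703, 151.74209594726562), 74.92829132080078)
```

View pics/w6.png

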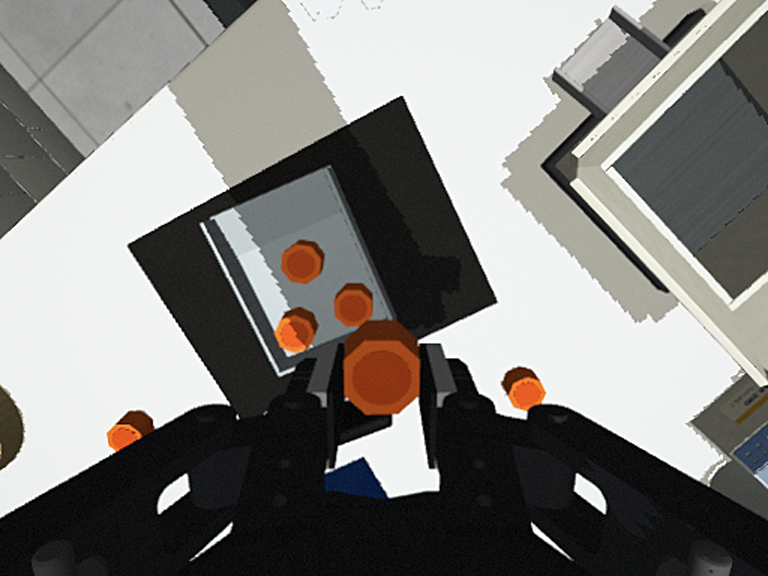

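>>> step_arm(increments=[[0.0,-0.0055,-0.0015,-0.01,-0.12],[0.0,-0.0055,-0.0015,-0.01,-0.12],[0.0,-0.0055,-0.0015,-0.01,-0.12],[0.0,-0.0055,-0.0015,-0.01,-0.12],[0.0,-0.0055,-0.0015,-0.01,-0.12],[0.0,-0.0055,-0.0015,-0.01,-0.12],[0.0,-0.0055,-0.0015,-0.01,-0.12],[0.0,-0.0055,-0.0015,-0.01,-0.12],[0.0,-0.0055,-0.0015,-0.01,-0.12],[0.0,-0.005,-0.0019,-0.01,-0.1],[0.0,0,0,0,0],[0.0,0,0,0,0]])

```text
clock: 20.77
position: [0.3886, -0.1514, 0.0877]
ee_rot: [-0.56, -0.431, 0.561, -0.431]
ft_force: [0.7, 0.5, 0.2]
grip_width: 0.283
```

```bash
python3 -c "
from h import *
o=tool(); caps(camera('wrist'))"
```

```text
clk 20.77 tcp [ 0.3886 -0.1514  0.0877] x [-0.  0. -1.] jaw [ 0.967 -0.256 -0.   ] jawang -0.259 F [0.7 0.5 0.2] M [-0.    0.01  0.  ] q [-0.53 -0.02  0.8   2.18  0.02  0.97  0.  ] w 0.283
cap px [ 66. 505.] n 101 top z 0.0128 xy [ 576.5 -104.7] size 6.8 1.4 ang 33.4
cap px [209. 351.] n 1333 top z 0.0267 xy [ 454.2 -172. ] size 25.6 26.7 ang 51.1
cap px [241. 261.] n 3304 top z 0.093 xy [ 392.6 -149.7] size 36.7 26.4 ang 30.8
cap px [261. 346.] n 971 top z 0.027 xy [ 431.4 -186.5] size 25.9 77.5 ang 23.3
```

Lower to z≈0.031 at P1 and release.

>>> step_arm(increments=[[0.0,-0.0003,-0.0026,-0.015,0],[0.0,0,0,-0.02,0],[0.0,0,0,-0.014,0],[0.0,0,0,-0.008,0],[0.0,0,0,0,0],[0.045,0,0,0,0],[0.045,0,0,0,0],[0.045,0,0,0.01,0],[0.045,0.002,-0.002,0.03,0],[0.045,0.003,-0.03,0.03,0],[0.045,0.004,-0.03,0.03,0],[0.045,0.004,-0.03,0.03,0]])

```text
clock: 21.82
position: [0.4011, -0.2459, 0.1614]
ee_rot: [0.562, 0.43, -0.56, 0.431]
ft_force: [1.4, -0.4, -0.4]
grip_width: 0.528
```

>>> step_arm(increments=[[0.05,0.005,-0.03,0,0],[0.05,0.005,-0.03,0,0],[0.05,0.005,-0.02,0,0],[0.05,0,0,0,0],[0.05,0,0,0,0]])

```text
clock: 22.23
position: [0.4156, -0.326, 0.1593]
ee_rot: [-0.562, -0.429, 0.562, -0.43]
ft_force: [0.7, 0.0, -0.2]
grip_width: 0.588
```

```bash
python3 -c "
from h import *
o=tool(); w=camera('wrist'); caps(w); save(w,'w7.png',k=1.3)"
```

```text
clk 22.23 tcp [ 0.4156 -0.326   0.1593] x [-0.    -0.001 -1.   ] jaw [ 0.965 -0.263  0.   ] jawang -0.266 F [ 0.7  0.  -0.2] M [0.   0.   0.03] q [-0.27  0.25  0.97  1.85 -0.22  1.16  0.51] w 0.588
cap px [  3. 168.] n 171 top z 0.0283 xy [ 388.5 -167.3] size 5.8 20.7 ang 75.1
cap px [ 16. 198.] n 950 top z 0.0266 xy [ 409.  -181.2] size 24.9 26.0 ang 86.9
cap px [  4. 251.] n 172 top z 0.026 xy [ 451.3 -183.5] size 4.7 19.0 ang 74.8
cap px [ 48. 252.] n 835 top z 0.0268 xy [ 443.9 -216.4] size 25.6 24.7 ang 74.7
cap px [224. 282.] n 657 top z 0.0207 xy [ 430.4 -375.6] size 25.2 25.7 ang 5.0
cap px [237. 375.] n 686 top z 0.0205 xy [ 516.6 -413.2] size 26.4 26.9 ang 5.3
```

View pics/w7.png

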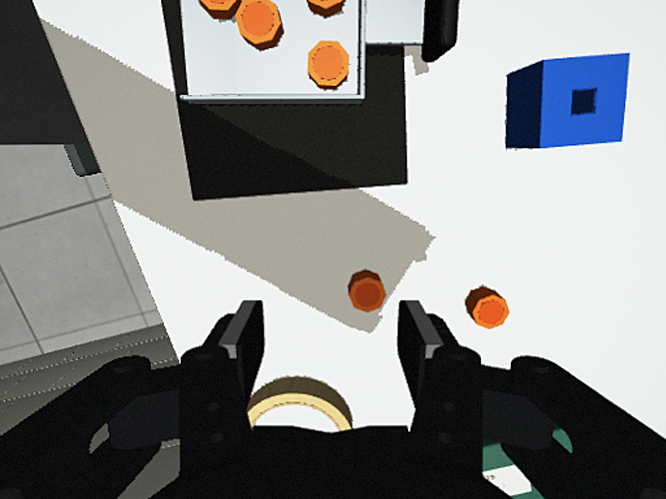

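>>> step_arm(increments=[[0.05,0.005,-0.015,-0.01,0.09],[0.05,0.005,-0.018,-0.03,0.09],[0.05,0.0048,-0.0166,-0.03,0.09],[0.05,0,0,-0.02,0.08],[0.05,0,0,0,0],[0.05,0,0,0,0]])

```text
clock: 22.78
position: [0.4305, -0.3733, 0.069]
ee_rot: [0.479, 0.521, -0.478, 0.52]
ft_force: [0.7, -0.6, 0.5]
grip_width: 0.588
```

```bash
python3 -c "
from h import *
o=tool(); caps(camera('wrist'))"
```

```text
clk 22.78 tcp [ 0.4305 -0.3733  0.069 ] x [-0.001  0.001 -1.   ] jaw [ 0.996  0.084 -0.001] jawang 0.084 F [ 0.7 -0.6  0.5] M [ 0.01 -0.03 -0.05] q [-0.02  0.46  0.81  1.82 -0.39  1.02  1.03] w 0.588
cap px [216. 254.] n 1252 top z 0.0207 xy [ 430.3 -375.4] size 25.3 25.9 ang 5.8
cap px [272. 379.] n 503 top z 0.0209 xy [ 496.9 -388. ] size 15.2 85.2 ang 47.6
```

>>> step_arm(increments=[[0.05,0,-0.002,-0.015,0],[0.05,0,0,-0.02,0],[0.05,0,0,-0.02,0],[0.05,0,0,-0.002,0],[0.05,0,0,0,0],[0.0,0,0,0,0],[0.0,0,0,0,0],[0.0,0,0,0,0],[0.0,0,0,0,0]])

```text
clock: 23.58
position: [0.4316, -0.377, 0.0134]
ee_rot: [0.478, 0.52, -0.478, 0.522]
ft_force: [-0.2, 1.6, 7.7]
grip_width: 0.288
```

>>> step_arm(increments=[[0.0,0,0,0.02,0],[0.0,0,0,0.03,0],[0.0,0,0,0.03,-0.05],[0.0,-0.008,0.03,0.01,-0.1],[0.0,-0.01,0.036,0,-0.1],[0.0,-0.012,0.038,0,-0.1],[0.0,-0.012,0.04,0,0],[0.0,-0.012,0.036,0,0],[0.0,0,0,0,0],[0.0,0,0,0,0]])

```text
clock: 24.42
position: [0.3792, -0.1985, 0.1031]
ee_rot: [0.56, 0.434, -0.556, 0.434]
ft_force: [0.4, -1.0, 0.3]
grip_width: 0.29
```

```bash
python3 -c "
from h import *
o=tool(); caps(camera('wrist'))"
```

```text
clk 24.42 tcp [ 0.3792 -0.1985  0.1031] x [ 0.005  0.004 -1.   ] jaw [ 0.969 -0.246  0.004] jawang -0.248 F [ 0.4 -1.   0.3] M [-0.06 -0.05 -0.07] q [-0.61 -0.04  1.    2.15  0.03  1.01  0.13] w 0.29
cap px [ 11. 508.] n 143 top z 0.0201 xy [ 574.2 -115.3] size 5.1 15.6 ang 0.3
cap px [140. 347.] n 1203 top z 0.0265 xy [ 453.8 -171.9] size 25.4 26.5 ang 53.5
cap px [154. 270.] n 2321 top z 0.0289 xy [ 399.7 -168.5] size 26.3 55.6 ang 37.7
cap px [200. 343.] n 1191 top z 0.0266 xy [ 443.7 -215.9] size 25.4 26.4 ang 25.0
cap px [243. 254.] n 2830 top z 0.1102 xy [ 379.6 -197.4] size 26.5 24.6 ang 77.1
```

>>> step_arm(increments=[[0.0,-0.002,0.002,-0.015,0],[0.0,0,0,-0.025,0],[0.0,0,0,-0.022,0],[0.0,0,0,-0.011,0],[0.0,0,0,0,0],[0.045,0,0,0,0],[0.045,0,0,0,0],[0.045,0,0,0.01,0],[0.045,0.002,-0.002,0.03,0.06],[0.045,0.017,-0.025,0.03,0.1],[0.045,0.023,-0.035,0.02,0.1],[0.045,0.023,-0.035,0.01,0.1]])

```text
clock: 25.47
position: [0.4353, -0.283, 0.1269]
ee_rot: [0.479, 0.519, -0.476, 0.523]
ft_force: [0.5, 0.5, 1.2]
grip_width: 0.528
```

>>> step_arm(increments=[[0.05,0.023,-0.035,0,0],[0.05,0.023,-0.035,-0.01,0],[0.05,0.023,-0.032,-0.02,0],[0.05,0.006,-0.016,-0.01,0],[0.05,0,0,0,0],[0.05,0,0,0,0]])

```text
clock: 25.97
position: [0.5045, -0.3987, 0.0847]
ee_rot: [0.479, 0.519, -0.481, 0.52]
ft_force: [-1.0, 0.5, 0.1]
grip_width: 0.584
```

```bash
python3 -c "
from h import *
o=tool(); caps(camera('wrist'))"
```

```text
clk 25.97 tcp [ 0.5045 -0.3987  0.0847] x [-0.001 -0.002 -1.   ] jaw [ 0.997  0.078 -0.001] jawang 0.078 F [-1.   0.5  0.1] M [-0.01 -0.   -0.01] q [-0.02  0.63  0.86  1.61 -0.51  1.14  1.04] w 0.584
cap px [227. 270.] n 1028 top z 0.0207 xy [ 516.7 -413.9] size 24.9 26.0 ang 6.8
```

>>> step_arm(increments=[[0.05,0.006,-0.0074,-0.01,0],[0.05,0.0062,-0.0076,-0.015,0],[0.05,0,0,-0.025,0],[0.05,0,0,-0.02,0],[0.05,0,0,-0.004,0],[0.05,0,0,0,0],[0.0,0,0,0,0],[0.0,0,0,0,0],[0.0,0,0,0,0],[0.0,0,0,0,0]])

```text
clock: 26.85
position: [0.5183, -0.4126, 0.0127]
ee_rot: [0.48, 0.518, -0.479, 0.521]
ft_force: [-0.2, 2.3, 6.7]
grip_width: 0.29
```

>>> step_arm(increments=[[0.0,0,0,0.02,0],[0.0,0,0,0.03,0],[0.0,0,0,0.03,-0.05],[0.0,-0.015,0.028,0.01,-0.1],[0.0,-0.018,0.034,0,-0.1],[0.0,-0.018,0.034,0,-0.1],[0.0,-0.018,0.034,0,0],[0.0,-0.018,0.034,0,0],[0.0,-0.017,0.038,0,0],[0.0,0,0,0,0],[0.0,0,0,0,0]])

```text
clock: 27.77
position: [0.4214, -0.2218, 0.1027]
ee_rot: [0.563, 0.429, -0.561, 0.43]
ft_force: [0.9, 0.9, 0.5]
grip_width: 0.29
```

```bash
python3 -c "
from h import *
o=tool(); w=camera('wrist'); caps(w); save(w,'w8.png',k=1.3)"
```

```text
clk 27.77 tcp [ 0.4214 -0.2218  0.1027] x [ 0.003 -0.    -1.   ] jaw [ 0.965 -0.263  0.003] jawang -0.266 F [0.9 0.9 0.5] M [-0.03 -0.04  0.02] q [-0.69  0.24  1.21  2.04 -0.27  1.03  0.38] w 0.29
cap px [123. 281.] n 1076 top z 0.0267 xy [ 454.2 -172. ] size 25.2 25.2 ang 52.5
cap px [125. 186.] n 1198 top z 0.0292 xy [ 391.1 -157.1] size 24.9 25.8 ang 74.7
cap px [151. 221.] n 1118 top z 0.0267 xy [ 409.  -180.3] size 25.7 25.3 ang 43.3
cap px [184. 281.] n 1148 top z 0.0267 xy [ 443.9 -216. ] size 25.8 25.5 ang 74.5
cap px [189. 189.] n 1159 top z 0.0293 xy [ 378.5 -201.2] size 26.1 25.4 ang 76.8
cap px [248. 254.] n 2839 top z 0.1106 xy [ 421.1 -223.1] size 26.9 24.7 ang 75.3
```

View pics/w8.png

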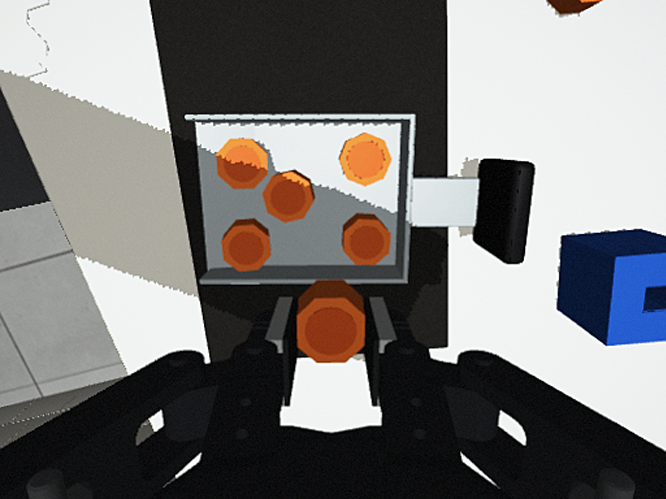

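>>> step_arm(increments=[[0.0,-0.0053,0.005,-0.005,0],[0.0,-0.0053,0.0053,-0.015,0],[0.0,0,0,-0.02,0],[0.0,0,0,-0.012,0],[0.0,0,0,0,0],[0.0,0,0,0,0]])

```text
clock: 28.32
position: [0.4087, -0.216, 0.0499]
ee_rot: [-0.562, -0.426, 0.565, -0.428]
ft_force: [0.6, -0.3, 0.4]
grip_width: 0.287
```

Correct by (+2, +4.5, −17 mm), then release, rise and go to cap B.

>>> step_arm(increments=[[0.0,0.002,0.004,0,0],[0.0,0,0,-0.01,0],[0.0,0,0,-0.007,0],[0.0,0,0,0,0],[0.04,0,0,0,0],[0.04,0,0,0,0],[0.04,0,0,0.01,0],[0.04,0,0,0.03,0],[0.04,0.01,0.005,0.03,0],[0.05,0.03,0.02,0.02,0],[0.05,0.035,0.02,0,0],[0.05,0.035,0.02,0,0]])

```text
clock: 29.32
position: [0.5244, -0.1436, 0.1249]
ee_rot: [0.564, 0.427, -0.562, 0.43]
ft_force: [0.3, 0.0, 1.1]
grip_width: 0.589
```

>>> step_arm(increments=[[0.05,0.03,0.02,-0.01,0],[0.05,0.015,0.01,-0.01,0],[0.05,0,0,0,0],[0.05,0,0,0,0]])

```text
clock: 29.65
position: [0.5668, -0.1151, 0.1028]
ee_rot: [-0.561, -0.427, 0.564, -0.43]
ft_force: [-0.7, -0.8, -0.1]
grip_width: 0.582
```

```bash
python3 -c "
from h import *
o=tool(); caps(camera('wrist'))"
```

```text
clk 29.65 tcp [ 0.5668 -0.1151  0.1028] x [-0.001 -0.005 -1.   ] jaw [ 0.964 -0.266  0.001] jawang -0.27 F [-0.7 -0.8 -0.1] M [-0.04  0.04  0.02] q [-0.67  0.52  1.02  1.78 -0.48  1.12  0.23] w 0.582
cap px [189. 278.] n 990 top z 0.0208 xy [ 585.7 -113.8] size 25.6 25.3 ang 78.3
cap px [295.  52.] n 210 top z 0.0296 xy [ 447.1 -121.2] size 149.7 7.4 ang 24.4
cap px [346. 134.] n 119 top z 0.0269 xy [ 476.5 -163.7] size 145.8 10.1 ang 49.5
cap px [357. 117.] n 163 top z 0.1604 xy [ 520.  -114.2] size 3.3 1.0 ang 23.8
```

>>> step_arm(increments=[[0.05,0.01,0.0006,-0.015,0.06],[0.05,0.009,0.0007,-0.025,0],[0.05,0,0,-0.012,0],[0.05,0,0,0,0],[0.05,0,0,0,0]])

```text
clock: 30.12
position: [0.5847, -0.1151, 0.0515]
ee_rot: [-0.549, -0.443, 0.551, -0.445]
ft_force: [0.4, -0.2, 0.2]
grip_width: 0.588
```

>>> step_arm(increments=[[0.05,0.001,0.0013,-0.015,0],[0.05,0,0,-0.02,0],[0.05,0,0,-0.005,0],[0.05,0,0,0,0],[0.0,0,0,0,0],[0.0,0,0,0,0],[0.0,0,0,0,0],[0.0,0,0,0,0],[0.0,0,0,0.02,0],[0.0,0,0,0.04,0],[0.0,0,0,0.04,-0.03],[0.0,-0.01,-0.003,0.005,-0.03]])

```text
clock: 31.12
position: [0.5807, -0.1164, 0.1227]
ee_rot: [0.565, 0.424, -0.561, 0.431]
ft_force: [1.3, 0.2, -0.3]
grip_width: 0.293
```

>>> step_arm(increments=[[0.0,-0.03,-0.008,0,0],[0.0,-0.035,-0.009,0,0],[0.0,-0.035,-0.009,0,0],[0.0,-0.03,-0.008,0,0],[0.0,-0.0187,-0.0067,-0.02,0],[0.0,0,0,-0.02,0],[0.0,0,0,-0.01,0],[0.0,0,0,0,0],[0.0,0,0,0,0]])

```text
clock: 31.87
position: [0.4278, -0.1569, 0.0663]
ee_rot: [-0.562, -0.426, 0.564, -0.429]
ft_force: [0.3, 0.1, -0.7]
grip_width: 0.286
```

```bash
python3 -c "
from h import *
o=tool(); caps(camera('wrist'))"
```

```text
clk 31.87 tcp [ 0.4278 -0.1569  0.0663] x [ 0.    -0.004 -1.   ] jaw [ 0.963 -0.268  0.001] jawang -0.272 F [ 0.3  0.1 -0.7] M [-0.02 -0.01 -0.05] q [-0.81  0.26  1.18  2.12 -0.3   0.94  0.26] w 0.286
cap px [253. 264.] n 5407 top z 0.0744 xy [ 434.  -159.7] size 26.4 37.6 ang 74.0
cap px [227. 194.] n 1351 top z 0.0292 xy [ 389.8 -154.6] size 26.6 21.0 ang 29.7
```

Over P3; lower to ~33 mm, release, rise.

>>> step_arm(increments=[[0.0,-0.0005,-0.0005,-0.013,0],[0.0,0,0,-0.013,0],[0.0,0,0,-0.007,0],[0.0,0,0,0,0],[0.04,0,0,0,0],[0.04,0,0,0,0],[0.04,0,0,0.01,0],[0.04,0,0,0.03,0],[0.05,0.01,0,0.04,0],[0.05,0.01,-0.01,0.04,0],[0.05,0,0,0,0],[0.05,0,0,0,0]])

```text
clock: 32.92
position: [0.4492, -0.1672, 0.1545]
ee_rot: [0.564, 0.426, -0.562, 0.43]
ft_force: [0.7, 0.8, -0.9]
grip_width: 0.583
```

```bash
python3 -c "
from h import *
o=tool(); w=camera('wrist'); caps(w); save(w,'w9.png',k=1.3)
r=regions_of(w,'scoop_tray')[0]; c=cloud(w,cv2.dilate(r['region'].astype(np.uint8),np.ones((3,3)))>0); print(r['p'])
for lo,hi in((.060,.08),(.030,.040)):
    b=c[(c[:,2]>lo)&(c[:,2]<hi)]; print(lo,len(b),cv2.minAreaRect((b[:,:2]*1000).astype(np.float32)) if len(b)>5 else '')
"
```

```text
clk 32.92 tcp [ 0.4492 -0.1672  0.1545] x [ 0.006 -0.002 -1.   ] jaw [ 0.964 -0.267  0.006] jawang -0.271 F [ 0.7  0.8 -0.9] M [-0.01  0.02 -0.01] q [-0.94  0.11  1.29  1.98 -0.11  1.12  0.12] w 0.583
cap px [210. 223.] n 2169 top z 0.0269 xy [ 413.2 -184.3] size 81.9 37.1 ang 73.0
cap px [186. 260.] n 747 top z 0.0267 xy [ 454.3 -172.2] size 25.9 25.3 ang 53.0
cap px [190. 187.] n 758 top z 0.0293 xy [ 390.8 -157. ] size 25.8 24.6 ang 70.1
cap px [232. 262.] n 737 top z 0.0267 xy [ 444.1 -216.4] size 26.5 24.4 ang 74.1
cap px [228. 187.] n 284 top z 0.0293 xy [ 377.8 -192.3] size 22.8 10.5 ang 9.6
0.92
0.06 745 ((510.3746032714844, -208.2681884765625), (42.21852493286133, 10.66610050201416), 74.15696716308594)
0.03 2323 ((436.906494140625, -190.78521728515625), (90.82313537597656, 158.69993591308594), 74.88153839111328)
```

View pics/w9.png

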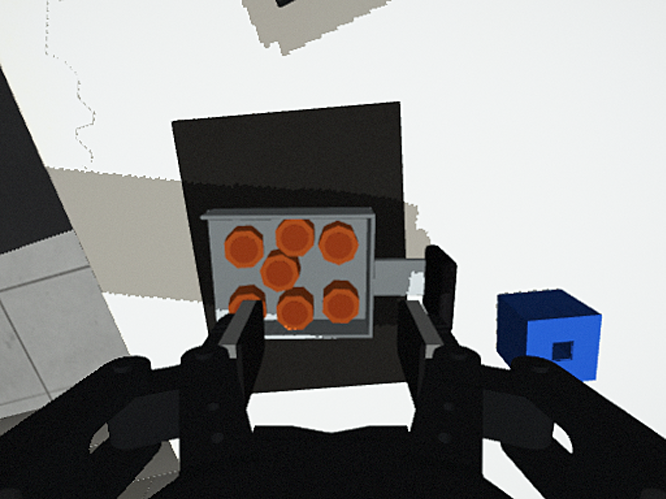

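>>> step_arm(increments=[[0.075,0.005,-0.0035,0,0.123],[0.075,0.005,-0.0035,0,0.123],[0.075,0.005,-0.0035,0,0.123],[0.075,0.005,-0.0035,0,0.123],[0.075,0.005,-0.0035,0,0.123],[0.075,0.005,-0.0035,0,0.123],[0.075,0.005,-0.0035,0,0.123],[0.075,0.005,-0.0035,0,0.123],[0.075,0.005,-0.0035,0,0.123],[0.075,0.005,-0.0035,0,0.123],[0.075,0.005,-0.0035,0,0.123],[0.075,0.005,-0.0035,0,0.123]])

```text
clock: 34.02
position: [0.5064, -0.2087, 0.1507]
ee_rot: [0.127, 0.696, -0.126, 0.696]
ft_force: [-0.5, 0.9, 0.3]
grip_width: 0.878
```

>>> step_arm(increments=[[0.075,0,0,-0.01,0.102],[0.075,0,0,0,0],[0.075,0,0,0,0]])

```text
clock: 34.27
position: [0.506, -0.2087, 0.1409]
ee_rot: [0.095, 0.701, -0.094, 0.701]
ft_force: [-0.0, 0.3, 0.6]
grip_width: 0.879
```

```bash
cat > tr.py <<'E'
from h import *
def tray(w):
    r=regions_of(w,'scoop_tray')[0]; c=cloud(w,cv2.dilate(r['region'].astype(np.uint8),np.ones((3,3)))>0); print('tray p',r['p'])
    for lo,hi in((.060,.08),(.030,.040)):
        b=c[(c[:,2]>lo)&(c[:,2]<hi)]; print(lo,len(b),cv2.minAreaRect((b[:,:2]*1000).astype(np.float32)) if len(b)>5 else '')
E
python3 -c "
from tr import *
o=tool(); w=camera('wrist'); tray(w)
"
```

```text
clk 34.27 tcp [ 0.506  -0.2087  0.1409] x [ 0.     0.001 -1.   ] jaw [0.265 0.964 0.001] jawang 1.303 F [-0.   0.3  0.6] M [-0.   -0.01  0.03] q [-0.43  0.31  0.87  1.82 -0.26  1.13  1.83] w 0.879
tray p 0.71
0.06 1000 ((510.2995300292969, -209.88168334960938), (45.58527755737305, 9.737456321716309), 75.05486297607422)
0.03 3137 ((437.87982177734375, -190.5799560546875), (89.99852752685547, 143.68890380859375), 75.05879211425781)
```

>>> step_arm(increments=[[0.075,0.0043,-0.0012,-0.015,0],[0.075,0,0,-0.03,0],[0.075,0,0,-0.03,0],[0.075,0,0,-0.022,0],[0.075,0,0,-0.007,0],[0.075,0,0,0,0],[0.03,0,0,0,0],[0.03,0,0,0,0],[0.03,0,0,0,0],[0.03,0,0,0,0]], force=120)

```text
clock: 35.2
position: [0.5129, -0.2104, 0.0402]
ee_rot: [0.093, 0.699, -0.093, 0.703]
ft_force: [-0.2, 0.3, 7.1]
grip_width: 0.518
```

```bash
python3 -c "
from h import *
tool()"
```

```text
clk 35.2 tcp [ 0.5129 -0.2104  0.0402] x [ 0.007  0.    -1.   ] jaw [0.261 0.965 0.002] jawang 1.307 F [-0.2  0.3  7.1] M [-0.    0.43 -0.03] q [-0.34  0.46  0.78  1.89 -0.4   0.95  1.94] w 0.518
```

>>> step_arm(increments=[[0.03,0,0,0.004,0],[0.03,0,0,0.008,0],[0.03,0,0,0.01,0],[0.03,0,0,0.008,0],[0.03,0,0,0,0],[0.03,0,0,0,0]])

```text
clock: 35.7
position: [0.5121, -0.2099, 0.069]
ee_rot: [0.093, 0.699, -0.092, 0.703]
ft_force: [0.0, 0.8, -3.2]
grip_width: 0.516
```

```bash
cat >> tr.py <<'E'
def tilt(w):
    """pitch of the tray from its depth points, in the jaw-perpendicular direction seen from the TCP"""
    o=tool(); M=R.from_quat(o['ee_rot']).as_matrix(); j=M[:2,1]; f=np.array([-j[1],j[0]])
    r=regions_of(w,'scoop_tray')[0]; c=cloud(w,r['region']); c[:,:2]-=o['position'][:2]
    u=c[:,:2]@f; v=c[:,:2]@j
    for a in np.arange(.02,.2,.02):
        m=(abs(u-a)<.006)&(abs(v)<.036); e=(abs(u-a)<.006)&(abs(v)>.042)&(abs(v)<.05)
        print('u',round(a,2),m.sum(),'floor z',np.percentile(c[m,2],[10,50]).round(4) if m.sum()>5 else '','wall z',np.percentile(c[e,2],90).round(4) if e.sum()>3 else '')
E
python3 -c "
from tr import *
tilt(camera('wrist'))"
```

```text
clk 35.75 tcp [ 0.5117 -0.2098  0.0684] x [ 0.004  0.001 -1.   ] jaw [0.26  0.965 0.002] jawang 1.307 F [-0.2  0.4 -2.6] M [-0.09 -0.2  -0.03] q [-0.36  0.42  0.81  1.87 -0.36  1.    1.91] w 0.513
u 0.02 1158 floor z [0.0589 0.0597] wall z 
u 0.04 2928 floor z [0.0337 0.0592] wall z 0.061
u 0.06 841 floor z [0.0327 0.0335] wall z 0.061
u 0.08 2085 floor z [0.0325 0.0334] wall z 0.0608
u 0.1 454 floor z [0.0324 0.0333] wall z 0.0609
u 0.12 767 floor z [0.0323 0.0332] wall z 0.0437
u 0.14 0 floor z  wall z 
u 0.16 0 floor z  wall z 
u 0.18 0 floor z  wall z
```

>>> step_arm(increments=[[0.03,0,0,0.008,0],[0.03,0,0,0.016,0],[0.03,0,0,0.022,0],[0.03,0,0,0.024,0],[0.03,0,0,0.022,0],[0.03,0,0,0.016,0],[0.03,0,0,0.01,0],[0.03,0,0,0.008,-0.04],[0.03,0,0,0.004,-0.07],[0.03,0,0,0,-0.09],[0.03,0,0,0,-0.1],[0.03,0,0,0,-0.1]])

```text
clock: 36.8
position: [0.5112, -0.2099, 0.198]
ee_rot: [0.232, 0.667, -0.232, 0.669]
ft_force: [-0.7, 0.1, -3.7]
grip_width: 0.514
```

>>> step_arm(increments=[[0.03,0,0,0,-0.1],[0.03,0,0,0,-0.1],[0.03,0,0,0,-0.1],[0.03,0,0,0,-0.1],[0.03,0,0,0,-0.1],[0.03,0,0,0,-0.1],[0.03,0,0,0,-0.08],[0.03,0,0,0,-0.06],[0.03,0,0,0,0],[0.03,0,0,0,0]])

```text
clock: 37.63
position: [0.5113, -0.2099, 0.1979]
ee_rot: [0.455, 0.539, -0.457, 0.541]
ft_force: [-0.2, 0.5, -2.6]
grip_width: 0.512
```

Run:
```python
from tr import *
w=camera('wrist'); tilt(w); save(w,'w10.png',k=1.3)
c=cloud(w,w['range_z']>0)
# hopper rim: points near z .112 left of tray, feeder frame
y=.165; ex=np.array([np.cos(y),np.sin(y)]); ey=np.array([-np.sin(y),np.cos(y)])
p=c[:,:2]-[.5113,.0609]; m=(abs(c[:,2]-.112)<.005)&(np.hypot(*p.T)<.15)
print(m.sum(),np.percentile(p[m]@ex,[1,99]).round(4),np.percentile(p[m]@ey,[1,99]).round(4),np.percentile(c[m,2],[50,95]))
```

```text
clk 37.68 tcp [ 0.5114 -0.2099  0.198 ] x [ 0.001 -0.003 -1.   ] jaw [0.986 0.169 0.001] jawang 0.169 F [ 0.8  0.5 -3.2] M [-0.21 -0.06 -0.06] q [-0.62  0.33  1.12  1.75 -0.31  1.26  0.74] w 0.516
u 0.02 1142 floor z [0.188  0.1887] wall z 
u 0.04 2809 floor z [0.1631 0.1882] wall z 0.1902
u 0.06 859 floor z [0.1617 0.1626] wall z 0.1901
u 0.08 2107 floor z [0.1616 0.1624] wall z 0.1899
u 0.1 439 floor z [0.1615 0.1624] wall z 0.19
u 0.12 795 floor z [0.1613 0.1622] wall z 0.1735
u 0.14 0 floor z  wall z 
u 0.16 0 floor z  wall z 
u 0.18 0 floor z  wall z Traceback (most recent call last):
  File "<stdin>", line 7, in <module>
    return _quantile_unchecked(
        a, q, axis, out, overwrite_input, method, keepdims, weights)
    return _ureduce(a,
                    func=_quantile_ureduce_func,
    ...<5 lines>...
                    overwrite_input=overwrite_input,
                    method=method)
    r = func(a, **kwargs)
    result = _quantile(arr,
                       quantiles=q,
    ...<2 lines>...
                       out=out,
                       weights=wgt)
    slices_having_nans = np.isnan(arr[-1, ...])
                                  ~~~^^^^^^^^^
IndexError: index -1 is out of bounds for axis 0 with size 0
```

View pics/w10.png

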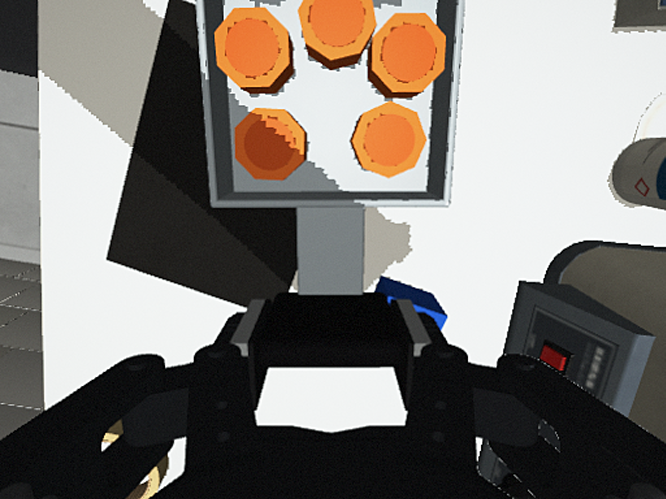

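Run:
```python
from tr import *
y=.165; ex=np.array([np.cos(y),np.sin(y)]); ey=np.array([-np.sin(y),np.cos(y)])
for n in ('top','side'):
    w=camera(n); c=cloud(w,w['range_z']>0); p=c[:,:2]-[.5113,.0609]
    m=(abs(c[:,2]-.112)<.008)&(np.hypot(*p.T)<.14); print(n,m.sum())
    if m.sum()>20: print(np.percentile(p[m]@ex,[1,5,95,99]).round(4),np.percentile(p[m]@ey,[1,5,95,99]).round(4),np.percentile(c[m,2],[50,95]),cv2.minAreaRect((c[m,:2]*1000).astype(np.float32)))
```

```text
top 345
[-0.0835 -0.0816  0.0855  0.087 ] [-0.0824 -0.081   0.0869  0.0885] [0.10981405 0.11684766] ((512.665771484375, 64.49409484863281), (171.16404724121094, 171.6204376220703), 9.506155014038086)
side 197
[-0.0917 -0.0882  0.0847  0.0862] [-0.0861 -0.0845  0.0493  0.0626] [0.11023075 0.11536554] ((508.4629821777344, 50.78553771972656), (181.73992919921875, 154.06845092773438), 9.241107940673828)
```

>>> step_arm(increments=[[0.03,0.002,0.007,0,0],[0.03,0.004,0.013,0,0],[0.03,0.005,0.018,0,0],[0.03,0.006,0.02,0,0],[0.03,0.005,0.018,0,0],[0.03,0.004,0.014,0,0],[0.03,0.003,0.0113,-0.005,0],[0.03,0,0,-0.012,0],[0.03,0,0,-0.012,0],[0.03,0,0,-0.008,0],[0.03,0,0,0,0],[0.03,0,0,0,0]])

```text
clock: 38.83
position: [0.5399, -0.1098, 0.1607]
ee_rot: [0.456, 0.539, -0.458, 0.541]
ft_force: [0.1, 0.2, -2.4]
grip_width: 0.514
```

```bash
python3 -c "
from tr import *
tilt(camera('wrist'))"
```

```text
clk 38.88 tcp [ 0.5403 -0.1097  0.1612] x [ 0.002 -0.003 -1.   ] jaw [0.986 0.165 0.001] jawang 0.165 F [ 0.3 -0.6 -2.2] M [-0.21 -0.06 -0.  ] q [-0.77  0.36  1.08  1.79 -0.34  1.19  0.57] w 0.512
u 0.02 1137 floor z [0.1507 0.1514] wall z 0.0034
u 0.04 2849 floor z [0.1257 0.1509] wall z 0.1528
u 0.06 977 floor z [0.1244 0.1253] wall z 0.1527
u 0.08 1904 floor z [0.1242 0.1251] wall z 0.1525
u 0.1 639 floor z [0.1242 0.125 ] wall z 0.1525
u 0.12 446 floor z [0.124 0.125] wall z 0.1361
u 0.14 0 floor z  wall z 
u 0.16 0 floor z  wall z 
u 0.18 0 floor z  wall z
```

>>> step_arm(increments=[[0.03,0,0,-0.003,0],[0.03,0,0,0,0],[0.03,0,0,0,0],[0.03,0,0,0,0]], force=20)

```text
clock: 39.27
position: [0.5407, -0.1087, 0.1584]
ee_rot: [0.456, 0.539, -0.457, 0.541]
ft_force: [0.7, 0.4, -2.2]
grip_width: 0.513
```

```bash
python3 -c "
from tr import *
tilt(camera('wrist'))" | grep -v '[14680] 0 '
```

```text
clk 39.32 tcp [ 0.5407 -0.1086  0.1584] x [ 0.002 -0.003 -1.   ] jaw [0.986 0.166 0.002] jawang 0.167 F [-1.1 -0.7 -2.6] M [-0.27 -0.03 -0.03] q [-0.77  0.36  1.08  1.8  -0.34  1.18  0.58] w 0.514
u 0.02 1156 floor z [0.1484 0.1492] wall z 
u 0.04 2886 floor z [0.1236 0.1487] wall z 0.1507
u 0.06 1006 floor z [0.1222 0.123 ] wall z 0.1504
u 0.08 1980 floor z [0.1221 0.1229] wall z 0.1503
u 0.1 756 floor z [0.1219 0.1229] wall z 0.1503
u 0.12 469 floor z [0.1218 0.1227] wall z 0.1349
```

>>> step_arm(increments=[[0.03,0.001,-0.007,0.003,0],[0.03,0.002,-0.013,0,0],[0.03,0.003,-0.018,0,0],[0.03,0.003,-0.018,0,0],[0.03,0.003,-0.014,0,0],[0.03,0.001,-0.009,-0.008,0],[0.03,0,0,-0.014,0],[0.03,0,0,-0.018,0],[0.03,0,0,-0.018,0],[0.03,0,0,-0.014,0],[0.03,0,0,-0.007,0],[0.03,0,0,0,0]], force=60)

```text
clock: 40.37
position: [0.5527, -0.187, 0.0805]
ee_rot: [0.456, 0.54, -0.457, 0.541]
ft_force: [-0.1, 0.3, -2.8]
grip_width: 0.514
```

Run:
```python
from tr import *
w=camera('wrist'); tilt(w); s=camera('side')
# profile of the feeder's right side along feeder y
y=.165; ex=np.array([np.cos(y),np.sin(y)]); ey=np.array([-np.sin(y),np.cos(y)])
c=cloud(s,s['range_z']>0); p=c[:,:2]-[.512,.062]; u=p@ex; v=p@ey
for lo in np.arange(-.12,-.04,.01):
    m=(v>lo)&(v<lo+.01)&(abs(u)<.09); 
    print(round(lo,2),m.sum(),np.percentile(c[m,2],[2,25,50,75,98]).round(3) if m.sum()>5 else '')
```

```text
clk 40.42 tcp [ 0.5533 -0.1874  0.0818] x [ 0.001 -0.003 -1.   ] jaw [0.986 0.166 0.   ] jawang 0.167 F [ 0.8 -0.6 -2.9] M [-0.21 -0.07 -0.01] q [-0.5   0.54  0.96  1.78 -0.49  1.08  0.8 ] w 0.514
u 0.02 1148 floor z [0.0706 0.0713] wall z 
u 0.04 2808 floor z [0.0493 0.071 ] wall z 0.0729
u 0.06 973 floor z [0.0443 0.0451] wall z 0.0726
u 0.08 1987 floor z [0.0442 0.0451] wall z 0.0724
u 0.1 650 floor z [0.0441 0.045 ] wall z 0.0724
u 0.12 612 floor z [0.044  0.0449] wall z 0.0569
u 0.14 0 floor z  wall z 
u 0.16 0 floor z  wall z 
u 0.18 0 floor z  wall z 
-0.12 65 [-0.008 -0.001  0.047  0.067  0.074]
-0.11 79 [-0.005 -0.002  0.049  0.057  0.073]
-0.1 50 [-0.005 -0.003 -0.     0.054  0.073]
-0.09 82 [-0.76  -0.002  0.002  0.111  0.118]
-0.08 122 [-0.765 -0.005  0.001  0.099  0.112]
-0.07 141 [-0.762 -0.001  0.017  0.083  0.114]
-0.06 92 [-0.139  0.031  0.072  0.091  0.111]
-0.05 107 [-0.002  0.033  0.062  0.087  0.114]
```

>>> step_arm(increments=[[0.03,-0.001,0.006,0,0],[0.03,-0.0015,0.009,0,0],[0.03,-0.0015,0.009,0,0],[0.03,-0.001,0.006,0,0],[0.03,0,0,0,0],[0.03,0,0,0,0]], force=20)

```text
clock: 41.02
position: [0.5486, -0.157, 0.0823]
ee_rot: [0.456, 0.539, -0.457, 0.541]
ft_force: [-0.4, -1.4, -3.3]
grip_width: 0.518
```

>>> step_arm(increments=[[0.03,0,0,0.006,0],[0.03,0,0,0.008,0],[0.03,0,0,0.008,0],[0.03,0,0,0.006,0],[0.03,0,0,0,0]])

```text
clock: 41.43
position: [0.5495, -0.1583, 0.1121]
ee_rot: [0.457, 0.538, -0.457, 0.542]
ft_force: [1.0, -1.8, -2.4]
grip_width: 0.512
```

```bash
python3 -c "
from tr import *
tilt(camera('wrist'))" | grep -v '[14680] 0 '
```

```text
clk 41.48 tcp [ 0.5493 -0.1579  0.1114] x [ 0.004 -0.003 -1.   ] jaw [0.986 0.166 0.003] jawang 0.167 F [ 0.4 -1.9 -3. ] M [-0.68 -0.06 -0.08] q [-0.6   0.47  1.01  1.79 -0.44  1.12  0.72] w 0.512
u 0.02 1147 floor z [0.0988 0.0998] wall z 
u 0.04 3254 floor z [0.0703 0.0717] wall z 0.0988
u 0.06 761 floor z [0.0675 0.0687] wall z 0.0964
u 0.08 1694 floor z [0.0652 0.0662] wall z 0.0938
u 0.1 259 floor z [0.0626 0.0637] wall z 0.0913
u 0.12 367 floor z [0.0607 0.0616] wall z 0.0883
```

>>> step_arm(increments=[[0.03,-0.0003,0.002,0.007,0],[0.03,-0.0004,0.0025,0.008,0],[0.03,-0.0004,0.0025,0.008,0],[0.03,-0.0003,0.002,0.005,0],[0.03,0,0,0,0]])

```text
clock: 41.95
position: [0.5479, -0.1483, 0.1397]
ee_rot: [0.456, 0.538, -0.456, 0.542]
ft_force: [1.3, -1.8, -2.9]
grip_width: 0.512
```

```bash
python3 -c "
from tr import *
tilt(camera('wrist'))" | grep -v '[14680] 0 '
```

```text
clk 42.0 tcp [ 0.5478 -0.1483  0.1391] x [ 0.004 -0.003 -1.   ] jaw [0.986 0.167 0.003] jawang 0.168 F [ 0.6 -1.9 -3.6] M [-0.79 -0.21 -0.15] q [-0.65  0.43  1.04  1.78 -0.4   1.16  0.68] w 0.512
u 0.02 1276 floor z [0.119  0.1218] wall z 0.1007
u 0.04 965 floor z [0.0876 0.0894] wall z 0.1183
u 0.06 999 floor z [0.081  0.0824] wall z 0.112
u 0.08 278 floor z [0.0757 0.0778] wall z 0.1059
u 0.1 236 floor z [0.0693 0.0708] wall z 0.1
u 0.12 700 floor z [0.0669 0.0679] wall z 0.094
```

>>> step_arm(increments=[[0.03,-0.0004,0.0025,0.006,0],[0.03,-0.0004,0.0025,0.006,0],[0.03,-0.0003,0.002,0.005,0],[0.03,0,0,0,0]])

```text
clock: 42.38
position: [0.5466, -0.1415, 0.1564]
ee_rot: [0.456, 0.538, -0.456, 0.542]
ft_force: [0.6, -3.4, -4.3]
grip_width: 0.514
```

```bash
python3 -c "
from tr import *
w=camera('wrist'); tilt(w); caps(w)" | grep -v '[14680] 0 '
```

```text
clk 42.43 tcp [ 0.5465 -0.1416  0.156 ] x [ 0.003 -0.003 -1.   ] jaw [0.986 0.167 0.003] jawang 0.167 F [ 0.8 -3.7 -2.6] M [-1.13 -0.19  0.  ] q [-0.68  0.4   1.06  1.77 -0.37  1.19  0.65] w 0.513
u 0.02 2379 floor z [0.1048 0.1318] wall z 0.1323
u 0.04 1281 floor z [0.0969 0.0994] wall z 0.1295
u 0.06 715 floor z [0.0878 0.09  ] wall z 0.1212
u 0.08 132 floor z [0.0802 0.0837] wall z 0.1128
u 0.1 57 floor z [0.0732 0.0745] wall z 0.1045
u 0.12 749 floor z [0.0695 0.0708] wall z 0.0959
u 0.14 8 floor z [0.0123 0.0127] wall z 
cap px [ 82. 256.] n 12905 top z 0.1162 xy [538.9 -89.2] size 71.1 22.4 ang 8.1
```

>>> step_arm(increments=[[0.03,0,0,0,0],[0.03,0,0,0,0],[0.03,0.0004,-0.002,-0.001,0],[0.03,0.0008,-0.005,-0.001,0],[0.03,0.0013,-0.008,0,0],[0.03,0.0015,-0.009,0,0],[0.03,0.0013,-0.008,0.003,0],[0.03,0.0008,-0.005,0.007,0],[0.03,0.0003,-0.002,0.01,0],[0.03,0,0,0.012,0],[0.03,0,0,0.014,0],[0.03,0,0,0.014,0]], force=100)

```text
clock: 43.48
position: [0.5527, -0.1805, 0.215]
ee_rot: [0.456, 0.539, -0.457, 0.541]
ft_force: [0.4, 0.1, -2.9]
grip_width: 0.513
```

>>> step_arm(increments=[[0.03,0,0,0.012,0],[0.03,-0.0004,0.0025,0.008,0],[0.03,-0.0009,0.0055,0.004,0],[0.03,-0.0015,0.009,0,0],[0.03,-0.002,0.012,0,0],[0.03,-0.0023,0.014,0,0],[0.03,-0.0025,0.015,0,0],[0.03,-0.0025,0.015,0,0],[0.03,-0.0025,0.015,0,0],[0.03,-0.0025,0.015,0,0],[0.03,-0.0023,0.014,0,0],[0.03,-0.002,0.012,0,0]])

```text
clock: 44.48
position: [0.5306, -0.0498, 0.237]
ee_rot: [0.456, 0.539, -0.457, 0.541]
ft_force: [0.3, 0.5, -2.6]
grip_width: 0.516
```

```bash
python3 -c "
from tr import *
w=camera('wrist'); tilt(w); caps(w); save(w,'w11.png',k=1.3)" | grep -v '[14680] 0 '
```

```text
clk 44.53 tcp [ 0.5306 -0.0474  0.2368] x [ 0.001 -0.002 -1.   ] jaw [0.985 0.17  0.001] jawang 0.171 F [ 0.9  2.8 -3.4] M [-0.05 -0.11  0.01] q [-1.    0.2   1.14  1.74 -0.19  1.32  0.36] w 0.515
u 0.02 0 floor z  wall z 
u 0.12 1 floor z  wall z 
u 0.16 468 floor z [0.0131 0.0266] wall z 
cap px [ 65. 256.] n 12912 top z 0.1931 xy [521.3  13.3] size 70.8 23.4 ang 9.6
```

View pics/w11.png

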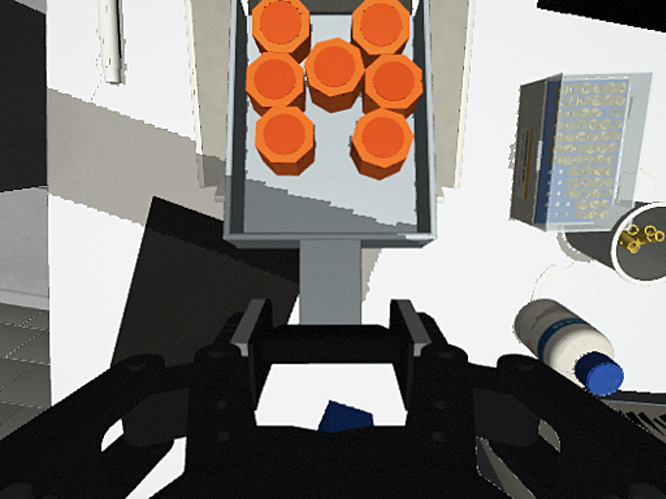

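>>> step_arm(increments=[[0.03,-0.0015,0.009,0,0],[0.03,-0.0015,0.009,0,0],[0.03,-0.0013,0.008,0,0],[0.03,-0.001,0.006,-0.005,0],[0.03,-0.0004,0.002,-0.01,0],[0.03,0,0,-0.014,0],[0.03,0,0,-0.016,0],[0.03,0,0,-0.016,0],[0.03,0,0,-0.012,0],[0.03,0,0,-0.008,0],[0.03,0,0,0,0],[0.03,0,0,0,0]])

```text
clock: 45.58
position: [0.5254, -0.018, 0.1562]
ee_rot: [0.456, 0.539, -0.457, 0.541]
ft_force: [0.1, -0.6, -1.8]
grip_width: 0.513
```

```bash
python3 -c "
from tr import *
w=camera('wrist'); tilt(w); caps(w)" | grep -v '[14680] 0 '
```

```text
clk 45.63 tcp [ 0.5257 -0.0179  0.1567] x [ 0.003 -0.003 -1.   ] jaw [0.986 0.166 0.002] jawang 0.167 F [ 0.   0.  -2.2] M [-0.15 -0.01  0.  ] q [-0.99  0.28  1.09  1.86 -0.27  1.16  0.36] w 0.515
u 0.02 2292 floor z [0.1051 0.1323] wall z 0.1313
u 0.04 2203 floor z [0.097  0.0991] wall z 0.1295
u 0.06 2171 floor z [0.089 0.091] wall z 0.1211
u 0.08 650 floor z [0.0813 0.0836] wall z 0.1133
u 0.1 215 floor z [0.0753 0.0766] wall z 0.1054
u 0.12 5 floor z  wall z 0.0975
cap px [ 44. 257.] n 9655 top z 0.1035 xy [512.7  67. ] size 68.9 22.0 ang 7.4
```

>>> step_arm(increments=[[0.03,-0.0008,0.005,0,0],[0.03,-0.0012,0.007,0,0],[0.03,-0.0013,0.008,0.001,0],[0.03,-0.0013,0.008,0.004,0],[0.03,-0.0013,0.008,0.006,0],[0.03,0,0,0,0]], force=20)

```text
clock: 46.18
position: [0.5216, 0.0162, 0.1701]
ee_rot: [0.457, 0.536, -0.457, 0.543]
ft_force: [2.8, -14.9, 11.1]
grip_width: 0.509
```

```bash
python3 -c "
from tr import *
w=camera('wrist'); tilt(w); caps(w)" | grep -v '[14680] 0 '
```

```text
clk 46.23 tcp [0.5217 0.016  0.1699] x [ 0.007 -0.006 -1.   ] jaw [0.986 0.165 0.006] jawang 0.166 F [  3.  -13.4  10.7] M [-2.91 -0.27  0.16] q [-1.09  0.24  1.11  1.86 -0.22  1.17  0.26] w 0.515
u 0.02 2127 floor z [0.1016 0.1051] wall z 0.141
u 0.04 1894 floor z [0.0873 0.0909] wall z 0.1268
u 0.06 406 floor z [0.0732 0.0763] wall z 0.1118
u 0.08 2 floor z  wall z 0.0978
u 0.12 0 floor z  wall z 
cap px [ 91. 255.] n 7268 top z 0.1009 xy [513.2  75.7] size 66.5 17.0 ang 8.6
```

>>> step_arm(increments=[[0.03,-0.0008,0.005,0.008,0],[0.03,-0.0012,0.007,0.008,0],[0.03,-0.0012,0.007,0.007,0],[0.03,-0.0012,0.007,0.006,0],[0.03,-0.0007,0.004,0.003,0],[0.03,0,0,0,0]])

```text
clock: 46.78
position: [0.5148, 0.0491, 0.2001]
ee_rot: [0.456, 0.539, -0.456, 0.542]
ft_force: [0.5, -6.5, 2.3]
grip_width: 0.514
```

```bash
python3 -c "
from tr import *
w=camera('wrist'); tilt(w); caps(w)" | grep -v '[14680] 0 '
```

```text
clk 46.83 tcp [0.5147 0.0485 0.1998] x [ 0.003 -0.003 -1.   ] jaw [0.986 0.167 0.003] jawang 0.168 F [ 0.8 -5.1  1.8] M [-1.5  -0.16  0.08] q [-1.19  0.17  1.12  1.83 -0.16  1.23  0.15] w 0.509
u 0.02 1875 floor z [0.1107 0.1157] wall z 0.158
u 0.04 363 floor z [0.0912 0.0955] wall z 0.1377
u 0.12 0 floor z  wall z 
cap px [122. 255.] n 5971 top z 0.1204 xy [509.1  89.5] size 64.8 15.8 ang 9.6
```

>>> step_arm(increments=[[0.03,-0.0012,0.007,0.005,0],[0.03,-0.0012,0.007,0.004,0],[0.03,-0.0012,0.007,0.003,0],[0.03,-0.001,0.006,0.001,0],[0.03,0,0,0,0]])

```text
clock: 47.3
position: [0.5102, 0.0761, 0.213]
ee_rot: [0.456, 0.539, -0.456, 0.542]
ft_force: [0.8, -4.5, 4.5]
grip_width: 0.515
```

```bash
python3 -c "
from tr import *
w=camera('wrist'); tilt(w); caps(w)" | grep -v '[14680] 0 '
```

```text
clk 47.35 tcp [0.5102 0.0757 0.2129] x [ 0.003 -0.003 -1.   ] jaw [0.986 0.167 0.002] jawang 0.168 F [ 0.7 -6.4  3.4] M [-1.66 -0.12  0.03] q [-1.25  0.15  1.11  1.82 -0.13  1.26  0.07] w 0.514
u 0.02 194 floor z [0.0957 0.0987] wall z 0.1484
u 0.04 6 floor z [0.0802 0.0814] wall z 0.1192
u 0.12 0 floor z  wall z 
cap px [154. 254.] n 5184 top z 0.1276 xy [508.2  93.3] size 64.6 16.8 ang 10.3
```

>>> step_arm(increments=[[0.03,0,0,0,0],[0.03,0,0,0,0],[0.03,0.0007,-0.004,0,0],[0.03,0.0011,-0.007,0.002,0],[0.03,0.0011,-0.007,0.002,0],[0.03,0.0011,-0.007,0.002,0],[0.03,0.0011,-0.007,0.002,0],[0.03,0.0008,-0.005,0.002,0],[0.03,0,0,0,0],[0.03,0,0,0,0],[0.03,0,0,0,0]], force=100)

```text
clock: 48.32
position: [0.5157, 0.0388, 0.2222]
ee_rot: [0.456, 0.539, -0.457, 0.541]
ft_force: [-0.5, 0.3, -1.4]
grip_width: 0.512
```

```bash
python3 -c "
from tr import *
w=camera('wrist'); tilt(w); caps(w)
print('top');caps(camera('top'))" | grep -v '[14680] 0 '
```

```text
clk 48.37 tcp [0.5156 0.0389 0.2221] x [ 0.002 -0.003 -1.   ] jaw [0.986 0.167 0.001] jawang 0.168 F [-0.1  0.7 -1.4] M [ 0.04 -0.01 -0.01] q [-1.19  0.14  1.13  1.8  -0.13  1.28  0.14] w 0.515
u 0.02 1697 floor z [0.1141 0.1204] wall z 0.1682
u 0.04 1293 floor z [0.0967 0.1007] wall z 0.1432
u 0.12 0 floor z  wall z 
cap px [115. 251.] n 1321 top z 0.0668 xy [518.7 100.1] size 22.6 19.1 ang 9.5
top
```

>>> step_arm(increments=[[0.03,0,0,0.005,0],[0.03,0,0,0.01,0],[0.03,0,0,0.012,0],[0.03,0,0,0.012,0],[0.03,0,0,0.01,0],[0.03,0.001,-0.005,0.005,0],[0.03,0.0016,-0.01,0,0],[0.03,0.0016,-0.01,0,0],[0.03,0.001,-0.005,0,0],[0.03,0,0,0,0],[0.03,0,0,0,0]])

```text
clock: 49.38
position: [0.5209, 0.0083, 0.2763]
ee_rot: [0.456, 0.539, -0.457, 0.541]
ft_force: [-0.0, 1.0, -1.3]
grip_width: 0.512
```

```bash
python3 -c "
from tr import *
w=camera('wrist'); tilt(w); caps(w); save(w,'w12.png',k=1.3)
print('top');caps(camera('top'))" | grep -v '[14680] 0 '
```

```text
clk 49.43 tcp [0.5209 0.0087 0.2763] x [ 0.002 -0.003 -1.   ] jaw [0.986 0.166 0.001] jawang 0.167 F [-0.1  1.  -3. ] M [-0.05  0.01  0.01] q [-1.18  0.1   1.16  1.71 -0.09  1.39  0.17] w 0.509Traceback (most recent call last):
  File "<string>", line 3, in <module>
    w=camera('wrist'); tilt(w); caps(w); save(w,'w12.png',k=1.3)
                       ~~~~^^^
  File "tr.py", line 9, in tilt
    r=regions_of(w,'scoop_tray')[0]; c=cloud(w,r['region']); c[:,:2]-=o['position'][:2]
      ~~~~~~~~~~~~~~~~~~~~~~~~~~^^^
IndexError: list index out of range
```

```bash
python3 -c "
from tr import *
w=camera('wrist'); caps(w)
s=camera('side'); im=np.hstack([cv2.resize(w['color'],(400,300)),cv2.resize(s['color'][120:260,130:330],(400,300))]); cv2.imwrite('pics/w12.png',im[...,::-1])
print('side');caps(s)"
```

```text
cap px [ 92. 264.] n 748 top z 0.0401 xy [519.1  94.1] size 45.9 22.7 ang 33.9
cap px [ 87. 225.] n 349 top z 0.0402 xy [473.   91.7] size 19.0 20.2 ang 89.7
cap px [111. 284.] n 375 top z 0.0345 xy [545.3  76. ] size 25.0 25.6 ang 44.7
cap px [116. 227.] n 319 top z 0.0346 xy [479.3  61.1] size 26.4 24.5 ang 9.8
side
```

View pics/w12.png

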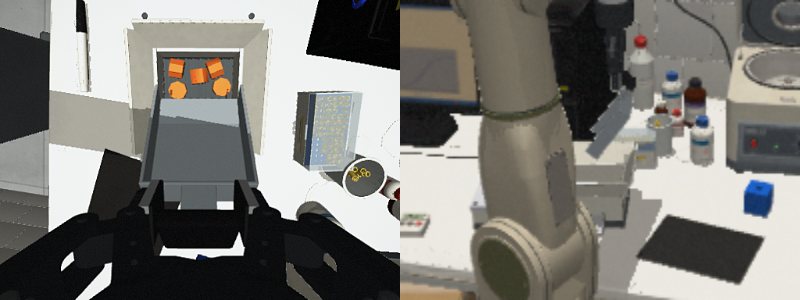

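>>> step_arm(increments=[[0.03,0,-0.005,0.01,0],[0.03,0.001,-0.01,0.01,0],[0.03,0,-0.018,0,0],[0.03,-0.005,-0.025,0,0],[0.03,-0.01,-0.025,0,0.05],[0.03,-0.015,-0.025,0,0.1],[0.03,-0.015,-0.025,0,0.11],[0.03,-0.015,-0.025,0,0.11],[0.03,-0.015,-0.018,0,0.11],[0.03,-0.015,-0.01,0,0.11],[0.03,-0.012,-0.006,-0.01,0.11],[0.03,-0.007,0,-0.02,0.11]])

```text
clock: 50.58
position: [0.4127, -0.187, 0.268]
ee_rot: [0.208, 0.674, -0.205, 0.679]
ft_force: [0.8, 0.4, -2.3]
grip_width: 0.519
```

>>> step_arm(increments=[[0.03,0,0,-0.025,0.11],[0.03,0,0,-0.03,0.11],[0.03,0,0,-0.025,0.11],[0.03,0,0,-0.012,0],[0.03,0,0,0,0],[0.03,0,0,0,0]])

```text
clock: 51.08
position: [0.413, -0.1845, 0.1749]
ee_rot: [0.094, 0.7, -0.093, 0.702]
ft_force: [-0.5, -0.4, -1.9]
grip_width: 0.517
```

```bash
python3 -c "
from tr import *
tool()"
```

```text
clk 51.08 tcp [ 0.413  -0.1845  0.1749] x [ 0.004  0.001 -1.   ] jaw [0.263 0.965 0.002] jawang 1.305 F [-0.5 -0.4 -1.9] M [-0.01 -0.02  0.02] q [-1.16 -0.45  1.27  2.02  0.44  1.29  1.26] w 0.517
```

>>> step_arm(increments=[[0.03,0.004,-0.001,-0.01,0],[0.03,0.004,-0.001,-0.012,0],[0.03,0,0,-0.01,0],[0.03,0,0,0,0]], force=20)

```text
clock: 51.42
position: [0.4151, -0.1829, 0.1455]
ee_rot: [0.093, 0.698, -0.093, 0.704]
ft_force: [-0.3, 0.3, -1.8]
grip_width: 0.51
```

>>> step_arm(increments=[[0.03,0.01,-0.0027,-0.006,0],[0.03,0.01,-0.0027,-0.006,0],[0.03,0.007,-0.002,-0.005,0],[0.03,0.007,-0.002,-0.005,0],[0.03,0,0,0,0]])

```text
clock: 51.83
position: [0.423, -0.1811, 0.1409]
ee_rot: [0.09, 0.689, -0.096, 0.713]
ft_force: [-0.0, -0.2, -2.1]
grip_width: 0.514
```

```bash
python3 -c "
from tr import *
tilt(camera('wrist'))"
```

```text
clk 51.88 tcp [ 0.4229 -0.1811  0.1409] x [ 0.033 -0.012 -0.999] jaw [ 0.261  0.965 -0.003] jawang 1.307 F [-0.2  0.4 -1.6] M [-0.02  0.01  0.03] q [-1.25 -0.5   1.34  2.07  0.53  1.21  1.18] w 0.51
u 0.02 1632 floor z [0.0289 0.0349] wall z 0.0845
u 0.04 1368 floor z [0.0109 0.0154] wall z 0.0575
u 0.06 0 floor z  wall z 0.0323
u 0.08 0 floor z  wall z 
u 0.1 0 floor z  wall z 
u 0.12 0 floor z  wall z 
u 0.14 0 floor z  wall z 
u 0.16 0 floor z  wall z 
u 0.18 0 floor z  wall z
```

>>> step_arm(increments=[[0.03,0.012,-0.003,0.01,0],[0.03,0.015,-0.004,0.005,0],[0.03,0.015,-0.004,0,0],[0.03,0.015,-0.004,0,0],[0.03,0,0,0,0]], force=60)

```text
clock: 52.35
position: [0.4522, -0.1839, 0.1738]
ee_rot: [0.087, 0.678, -0.098, 0.723]
ft_force: [-0.8, -0.1, -1.6]
grip_width: 0.515
```

```bash
python3 -c "
from tr import *
tool()"
```

```text
clk 52.35 tcp [ 0.4522 -0.1839  0.1738] x [ 0.061 -0.023 -0.998] jaw [ 0.26   0.965 -0.007] jawang 1.307 F [-0.8 -0.1 -1.6] M [ 0.06  0.11 -0.  ] q [-1.29 -0.5   1.34  1.99  0.53  1.26  1.18] w 0.515
```

>>> step_arm(increments=[[0.03,0.02,-0.006,0.01,0],[0.03,0.02,-0.006,0.01,0],[0.03,0.015,-0.004,0,0],[0.03,0,0,0,0],[0.03,0,0,0,0]])

```text
clock: 52.77
position: [0.476, -0.188, 0.2065]
ee_rot: [0.085, 0.67, -0.1, 0.731]
ft_force: [-0.2, 0.7, -1.9]
grip_width: 0.513
```

```bash
python3 -c "
from tr import *
tool()"
```

```text
clk 52.77 tcp [ 0.476  -0.188   0.2065] x [ 0.083 -0.033 -0.996] jaw [ 0.261  0.965 -0.01 ] jawang 1.307 F [-0.2  0.7 -1.9] M [0.03 0.08 0.03] q [-1.33 -0.5   1.34  1.91  0.54  1.3   1.18] w 0.513
```

>>> step_arm(increments=[[0.03,0.01,-0.02,0,0.05],[0.03,0.01,-0.025,0,0.05],[0.03,0.01,-0.025,0,0.05],[0.03,0,0,0,0]])

```text
clock: 53.1
position: [0.4701, -0.244, 0.2236]
ee_rot: [0.031, 0.662, -0.05, 0.748]
ft_force: [-0.0, -0.6, -1.9]
grip_width: 0.515
```

```bash
python3 -c "
from tr import *
tool()"
```

```text
clk 53.1 tcp [ 0.4701 -0.244   0.2236] x [ 0.12  -0.034 -0.992] jaw [ 0.115  0.993 -0.021] jawang 1.455 F [-0.  -0.6 -1.9] M [ 0.02  0.2  -0.01] q [-1.22 -0.5   1.34  1.87  0.53  1.29  1.45] w 0.515
```

>>> step_arm(increments=[[0.03,0.0,0.02,0.005,-0.1],[0.03,0.0,0.02,0.005,-0.11],[0.03,0.0,0.02,0.005,-0.11],[0.03,0.005,0.02,0.005,-0.11],[0.03,0.005,0.02,0.005,-0.11],[0.03,0.005,0.015,0.005,-0.11],[0.03,0.005,0.015,0.005,-0.11],[0.03,0.005,0.015,0.005,-0.11],[0.03,0.005,0.015,0.005,-0.11],[0.03,0.005,0.01,0.005,-0.11],[0.03,0.005,0.005,0,-0.1],[0.03,0,0,0,-0.1]])

```text
clock: 54.1
position: [0.5111, -0.064, 0.2724]
ee_rot: [0.423, 0.51, -0.491, 0.566]
ft_force: [0.4, 0.6, -1.5]
grip_width: 0.512
```

```bash
python3 -c "
from tr import *
tool()"
```

```text
clk 54.1 tcp [ 0.5111 -0.064   0.2724] x [-0.001 -0.125 -0.992] jaw [ 0.987  0.162 -0.022] jawang 0.162 F [ 0.4  0.6 -1.5] M [ 0.17  0.   -0.04] q [-1.12  0.06  1.13  1.74  0.07  1.38  0.16] w 0.512
```

>>> step_arm(increments=[[0.03,0.003,-0.01,0,0],[0.03,0.003,-0.02,0,0],[0.03,0.003,-0.025,0,0],[0.03,0.003,-0.03,0,0],[0.03,0.003,-0.03,-0.01,0],[0.03,0.003,-0.02,-0.01,0],[0.03,0,-0.011,-0.01,0],[0.03,0,0,0,0]])

```text
clock: 54.77
position: [0.5264, -0.2148, 0.2407]
ee_rot: [0.423, 0.51, -0.492, 0.565]
ft_force: [-1.0, -0.8, -2.3]
grip_width: 0.511
```

```bash
python3 -c "
from tr import *
tool()"
```

```text
clk 54.77 tcp [ 0.5264 -0.2148  0.2407] x [-0.005 -0.125 -0.992] jaw [ 0.987  0.159 -0.025] jawang 0.16 F [-1.  -0.8 -2.3] M [ 0.22  0.05 -0.05] q [-0.72  0.3   1.15  1.68 -0.17  1.29  0.62] w 0.511
```

>>> step_arm(increments=[[0.03,0,0,0,0.05],[0.03,0,0,0,0.1],[0.03,0,0,0,0.11],[0.03,0,0,0,0.11],[0.03,0,0,0,0.11],[0.03,0,0,0,0.11],[0.03,0,0,0,0.11],[0.03,0,0,0,0.11],[0.03,0,0,0,0.11],[0.03,0,0,0,0.11],[0.03,0,0,0,0.11],[0.03,0,0,0,0]])

```text
clock: 55.77
position: [0.5284, -0.2115, 0.2431]
ee_rot: [0.079, 0.658, -0.104, 0.741]
ft_force: [0.4, -0.1, -2.0]
grip_width: 0.511
```

```bash
python3 -c "
from tr import *
w=camera('wrist'); tool(); o=monitor.get_obs()
c=cloud(w,w['range_z']>0); M=R.from_quat(o['ee_rot']).as_matrix(); j=M[:2,1]/np.hypot(*M[:2,1]); f=np.array([-j[1],j[0]])
p=c[:,:2]-o['position'][:2]; u=p@f; v=p@j; m=(abs(v)<.05)&(u>0)&(u<.16)&(c[:,2]>.04)
for a in np.arange(.01,.16,.015):
    k=m&(abs(u-a)<.005); e=k&(abs(v)>.041)
    print(round(a,3),k.sum(),np.percentile(c[k,2],[5,50,95]).round(3) if k.sum()>5 else '',np.percentile(c[e,2],90).round(3) if e.sum()>3 else '')
"
```

```text
clk 55.82 tcp [ 0.5285 -0.2115  0.2432] x [ 0.112 -0.05  -0.992] jaw [ 0.264  0.964 -0.019] jawang 1.303 F [ 0.2  0.5 -2. ] M [0.07 0.2  0.  ] q [-0.59  0.14  0.97  1.75 -0.11  1.2   1.71] w 0.514
0.01 9964 [0.134 0.281 0.321] 0.322
0.025 15597 [0.12  0.322 0.331] 0.331
0.04 451 [0.107 0.122 0.146] 0.146
0.055 32 [0.119 0.122 0.124] 0.124
0.07 0  
0.085 0  
0.1 0  
0.115 0  
0.13 0  
0.145 0
```

>>> step_arm(increments=[[0.03,-0.008,0.002,-0.01,0],[0.03,-0.014,0.004,-0.018,0],[0.03,-0.016,0.004,-0.02,0],[0.03,-0.016,0.004,-0.02,0],[0.03,-0.012,0.003,-0.012,0],[0.03,-0.006,0.001,-0.005,0],[0.03,0,0,0,0]])

```text
clock: 56.4
position: [0.4557, -0.1932, 0.1576]
ee_rot: [0.082, 0.658, -0.106, 0.741]
ft_force: [0.5, 0.1, -1.8]
grip_width: 0.512
```

```bash
python3 -c "
from tr import *
tool()"
```

```text
clk 56.4 tcp [ 0.4557 -0.1932  0.1576] x [ 0.111 -0.05  -0.993] jaw [ 0.264  0.964 -0.019] jawang 1.303 F [ 0.5  0.1 -1.8] M [0.12 0.12 0.01] q [-0.65 -0.04  0.95  2.03  0.06  1.01  1.58] w 0.512
```

>>> step_arm(increments=[[0.03,0,0,-0.009,0],[0.03,0,0,-0.007,0],[0.03,0.009,-0.0024,-0.004,0],[0.03,0.009,-0.0024,-0.004,0],[0.03,0.012,-0.0033,-0.006,0],[0.03,0.012,-0.0033,-0.006,0],[0.03,0,0,0,0]], force=20)

```text
clock: 56.98
position: [0.5038, -0.2064, 0.1236]
ee_rot: [0.079, 0.656, -0.107, 0.743]
ft_force: [4.6, 3.4, 9.7]
grip_width: 0.512
```

```bash
python3 -c "
from tr import *
tilt(camera('wrist'))" | grep -v ' 0 floor'
```

```text
clk 57.03 tcp [ 0.5031 -0.2062  0.1238] x [ 0.117 -0.054 -0.992] jaw [ 0.263  0.965 -0.022] jawang 1.305 F [ 5.   2.1 10.4] M [ 1.16 -0.91 -0.16] q [-0.57  0.21  0.97  1.96 -0.21  0.94  1.79] w 0.509
u 0.02 2230 floor z [0.0473 0.0515] wall z 0.0907
u 0.04 2001 floor z [0.0302 0.0344] wall z 0.0738
u 0.06 1756 floor z [0.0167 0.0194] wall z 0.0567
u 0.08 1116 floor z [0.0075 0.0095] wall z 0.0396
```

>>> step_arm(increments=[[0.03,0.011,-0.003,-0.008,0],[0.03,0.011,-0.003,-0.008,0],[0.03,0.01,-0.0026,-0.01,0],[0.03,0.009,-0.0024,-0.01,0],[0.03,0.006,-0.0016,-0.008,0],[0.03,0,0,0,0]])

```text
clock: 57.58
position: [0.5474, -0.2185, 0.0771]
ee_rot: [0.079, 0.658, -0.106, 0.741]
ft_force: [1.1, 0.5, 3.1]
grip_width: 0.513
```

```bash
python3 -c "
from tr import *
tilt(camera('wrist'))" | grep -v ' 0 floor'
```

```text
clk 57.63 tcp [ 0.5468 -0.2185  0.0779] x [ 0.112 -0.053 -0.992] jaw [ 0.263  0.965 -0.022] jawang 1.305 F [-0.2  0.7  1.1] M [ 0.48  0.14 -0.14] q [-0.43  0.41  0.87  1.88 -0.39  0.89  1.92] w 0.515
u 0.02 2146 floor z [0.0318 0.0585] wall z 0.041
u 0.04 2547 floor z [0.0267 0.0282] wall z 0.0573
u 0.06 2637 floor z [0.0217 0.0232] wall z 0.0522
u 0.08 2759 floor z [0.0167 0.0182] wall z 0.0469
u 0.1 2938 floor z [0.0117 0.0131] wall z 0.0418
u 0.12 657 floor z [0.0109 0.0118] wall z 0.0211
```

>>> step_arm(increments=[[0.03,0,0,0.006,0],[0.03,-0.004,0.001,0.008,0],[0.03,-0.01,0.0027,0,0],[0.03,-0.012,0.0032,0,0],[0.03,-0.012,0.0032,0,0],[0.03,-0.008,0.0022,0,0],[0.03,0,0,-0.006,0],[0.03,0,0,0,0]], force=60)

```text
clock: 58.35
position: [0.4999, -0.205, 0.0863]
ee_rot: [0.08, 0.658, -0.105, 0.742]
ft_force: [0.7, 0.6, -1.8]
grip_width: 0.512
```

>>> step_arm(increments=[[0.03,0.002,-0.0005,-0.008,0],[0.03,0.004,-0.001,-0.008,0],[0.03,0.004,-0.001,-0.008,0],[0.03,0.003,-0.001,-0.008,0],[0.03,0.002,-0.0005,-0.006,0],[0.03,0,0,0,0]], force=20)

```text
clock: 58.85
position: [0.5149, -0.21, 0.0472]
ee_rot: [0.08, 0.658, -0.106, 0.741]
ft_force: [0.8, 0.8, 1.8]
grip_width: 0.516
```

```bash
python3 -c "
from tr import *
tilt(camera('wrist'))" | grep -v ' 0 floor'
```

```text
clk 58.9 tcp [ 0.5148 -0.2101  0.0478] x [ 0.111 -0.052 -0.992] jaw [ 0.263  0.965 -0.021] jawang 1.305 F [0.5 0.2 1.1] M [ 0.3   0.32 -0.07] q [-0.45  0.39  0.87  1.98 -0.39  0.81  1.93] w 0.511
u 0.02 1111 floor z [0.0344 0.0352] wall z 
u 0.04 4578 floor z [0.008  0.0155] wall z 0.0363
u 0.06 3068 floor z [0.0072 0.008 ] wall z 0.0359
u 0.08 3331 floor z [0.0066 0.0075] wall z 0.0351
u 0.1 3861 floor z [0.006  0.0069] wall z 0.0345
```

>>> step_arm(increments=[[0.03,0,0,-0.003,0],[0.03,0,0,-0.002,0],[0.03,0,0,0,0],[0.08,0,0,0,0],[0.08,0,0,0,0],[0.08,0,0,0,0],[0.08,0,0,0.01,0],[0.08,0,0,0.03,0],[0.08,0,0,0.04,0],[0.08,0,0,0.04,0],[0.08,0,0,0.03,0],[0.08,0,0,0,0]])

```text
clock: 59.95
position: [0.5174, -0.2114, 0.2]
ee_rot: [0.081, 0.654, -0.106, 0.744]
ft_force: [0.6, -0.3, 0.7]
grip_width: 0.938
```

```bash
python3 -c "
from tr import *
w=camera('wrist'); tilt(w); tray(w)" | grep -v ' 0 floor'
```

```text
clk 60.0 tcp [ 0.5165 -0.2104  0.1972] x [ 0.118 -0.051 -0.992] jaw [ 0.262  0.965 -0.018] jawang 1.305 F [-0.   0.8 -0.4] M [0.06 0.11 0.01] q [-0.63  0.15  1.02  1.84 -0.14  1.09  1.74] w 0.941
u 0.02 323 floor z [0.0304 0.0314] wall z 
u 0.04 1011 floor z [0.0049 0.0143] wall z 0.0327
u 0.06 865 floor z [0.0045 0.0053] wall z 0.0333
u 0.08 956 floor z [0.0042 0.0053] wall z 0.0329
u 0.1 1053 floor z [0.0043 0.0053] wall z 0.0332
u 0.12 1109 floor z [0.0043 0.0053] wall z 0.0332
u 0.14 275 floor z [0.0066 0.0078] wall z 0.0169
tray p 0.92
0.06 686 ((518.8716430664062, -210.88929748535156), (45.61036682128906, 10.070661544799805), 75.0135269165039)
0.03 2121 ((452.728759765625, -193.0235595703125), (89.83343505859375, 132.5227508544922), 74.4461898803711)
```

>>> step_arm(increments=[[0.08,0,0.01,0.02,0],[0.08,0,0.025,0.02,0],[0.08,0,0.03,0.02,0],[0.08,0,0.03,0.02,0],[0.08,-0.005,0.03,0.01,0],[0.08,-0.005,0.03,0,0],[0.08,-0.005,0.03,0,0],[0.08,-0.005,0.02,0,0],[0.08,0,0,0,0],[0.08,0,0,0,0]])

```text
clock: 60.93
position: [0.4943, -0.004, 0.2825]
ee_rot: [0.079, 0.658, -0.105, 0.741]
ft_force: [-0.0, -0.1, -0.6]
grip_width: 0.938
```

```bash
python3 -c "
from tr import *
tool(); w=camera('wrist'); caps(w); t=camera('top'); print('top'); caps(t)
im=np.hstack([cv2.resize(w['color'],(448,336)),cv2.resize(t['color'][160:260,170:275],(352,336))]); cv2.imwrite('pics/w13.png',im[...,::-1])"
```

```text
clk 60.93 tcp [ 0.4943 -0.004   0.2825] x [ 0.111 -0.052 -0.992] jaw [ 0.26   0.965 -0.022] jawang 1.308 F [-0.  -0.1 -0.6] M [ 0.04  0.02 -0.05] q [-0.92 -0.14  0.73  1.84  0.17  1.32  1.08] w 0.938
cap px [101. 332.] n 437 top z 0.0402 xy [472.5  90.5] size 18.0 20.1 ang 87.4
cap px [113. 307.] n 438 top z 0.0346 xy [479.1  59.5] size 26.4 24.9 ang 76.1
cap px [138. 341.] n 820 top z 0.0402 xy [519.9  93.2] size 46.5 22.6 ang 30.9
cap px [131. 288.] n 432 top z 0.0345 xy [495.1  32.8] size 25.6 26.1 ang 65.6
cap px [158. 301.] n 414 top z 0.0346 xy [533.7  42.1] size 25.9 25.6 ang 8.2
cap px [160. 330.] n 425 top z 0.0345 xy [545.2  75.7] size 26.3 25.7 ang 44.5
top
```

View pics/w13.png

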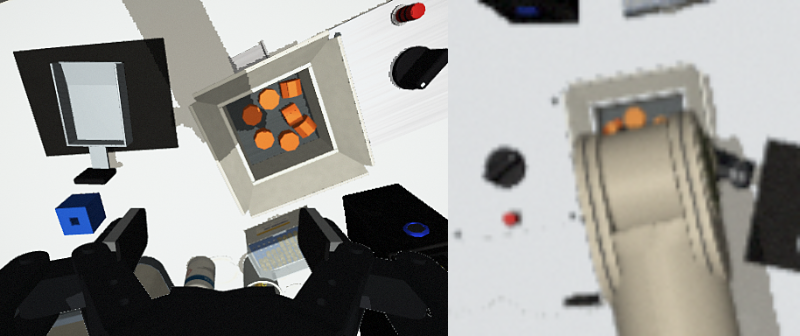

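```bash
python3 -c "
from h import *
print(ticket.hand_in())"
```

```text
the job is handed in; nothing more can be done
None
```

The feeder is refilled and the job is handed in, with the clock at about 61 s of the 208 s allowed. The hand-in reports no verdict.

- **Knob:** I turned it clockwise about 1.5 rad until the pull swung through zero at the notch, then let go. The red plunger tail then sat about 7 mm further in.
- **Locking pin:** It went through the cover with little side force and stopped with the collar down. The grip's top measured 89 mm above the bench, as expected for fully home.
- **Caps:** Four strays were present, and one had been knocked aside before I reached it. All four joined the three already in the tray.
- **Tipping:** The tool cannot tilt and the grip held the tray level. I tilted it first by catching its front under the hopper's outside flare, then against the hopper's far inner wall. The last picture shows all seven caps in the hopper: four upright, three on their sides.
- **Tray:** It is empty and flat on its mat, about 9 mm from where it started.

**Problem on the way back:** Joints 2 and 3 ran onto the ends of their ranges (readings of -0.50 and 1.34). The readings never went beyond the limits. It left the tool tilted about 7 degrees from there on.

**Not re-measured at the end:** I did not measure the knob and pin again. The last picture shows both in place, and nothing touched them after they were set.

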